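Lock the bottle shaker's hold-down bar with its R-clip

TASK

Get the bottle shaker ready to run: fold its hold-down bar fully down round the stud, then take the R-clip from the bench and push its straight leg through the hole across the stud until the bow springs over and sits round the stud. Work gently, never forcing the bar or the clip, leave the bottle, jar and stopper standing on the bench alone, and let go of everything.

Things in the scene. Friction and masses are not known exactly. Their poses are not given: they have to be found in the camera images.
- shaker: Grey bench-top reciprocating bottle shaker, housing 280 x 340 mm, 78 mm high, fixed to the bench. On top a carriage (three lying bottles, bar, stud) that slides along the shaker's x. With the drive stopped it has unknown free travel: pushed to +x with over 3 N it gives way, 12 to 46 mm, then stands firm; it stays where left. Origin on the bench, mid-housing; control panel at -x, bar hinge at +y, z up.
- bar (a joint): Angle of the steel hold-down bar, rad: 0 = fully down, level, on the stud's shoulder; larger = raised. Stiff friction hinge: it stays at any angle; about 2 N down on its knob lowers it. Bar 24 mm wide, 6 mm thick; its forked end, 37 mm wide, drops round the stud and ends 19 mm beyond the stud's axis. When down its top is 172 mm above the bench, 9 mm below the axis of the stud's hole.
- bar_hinge (a point): Hinge axis of the bar, at the +y side of the carriage, mid-thickness of the bar; the axis is parallel to the shaker's x. The point moves with the carriage.
- bar_knob (a point): Top of the black ball knob (24 mm diameter) that stands on the bar: 186 mm from the hinge axis along the bar, towards the stud, and 35 mm above the bar's mid-plane (ball centre 23 mm above it); 50 mm short of the stud when the bar is down. It moves with the bar.
- stud_hole (a point): Centre of the hole through the upright steel stud (20 mm diameter) at the -y side of the carriage, 236 mm from the hinge axis. The hole is 6.8 mm wide and high, runs straight through along the shaker's x, is countersunk at both mouths, and lies 181 mm above the bench, 11 mm below the stud's flat top. Axes as the shaker's. It moves with the carriage.
- clip: R-clip (hitch pin clip) of 5 mm bright steel wire, 110 mm long, 37 g, flat on the bench. Origin on the centre line of the straight leg, at the place where the stud's axis comes when the clip is home; 2.5 mm above the bench as it lies. x = along the straight leg to its tip, y = towards the bow, z = up, normal to the clip's plane.
- bow (a joint): Opening of the clip's sprung bow, rad: 0 = closed, near 0.1 while it rides over the stud, 0 again when sprung over. In the clip's frame (mm) its wire runs from (-36, 14) to a throat at x = -13, bulges round the stud (10 mm inner radius about the origin), a throat at x = 13 (y = 7), then flares to (31, 17.5). Meets the stud about 23 mm from home; needs 6 to 12 N to spring over, then pulls itself home; past home it blocks.
- clip_tip (a point): Tip of the clip's straight leg, 40 mm ahead of the clip's origin along x; axes as the clip's. The leg is straight from the head to here; its last 8 mm are thinned to 3.6 mm and rounded.
- clip_head (a point): Middle of the clip's head, a long loop from x = -69 to -36 mm in the clip's frame; this point is at (-49, 7, 0) mm. The place to grip: across its two parallel straight sides (x = -60 to -38 mm, 19 mm over the outsides; the leg's own line is one side, 7 mm from this point).
- amber_bottle: Bystander: standing amber reagent bottle, 68 mm diameter, 145 mm high. Origin under its middle.
- white_jar: Bystander: standing white plastic jar, 62 mm diameter, 85 mm high. Origin under its middle.
- stopper: Bystander: rubber stopper standing on its narrow end, 36 mm diameter at the top, 32 mm high. Origin under its middle.

How it is judged:
On the way, in this order (a step that is already met when the one before it is completed fails the run):
1. the hold-down bar is fully down round the stud (value of joint bar below 0.03 rad), for 0.2 s.
2. the clip's leg is through the stud's hole with the bar down (value of joint bar below 0.03 rad and x of stud_hole in the frame of clip between -0.01 and 0.028 m and y of stud_hole in the frame of clip between -0.004 and 0.004 m and z of stud_hole in the frame of clip between -0.004 and 0.004 m), for 0.1 s.
At the end, for the whole second after the job is handed in: Bar down (within 0.03 rad); clip home in the stud: its origin within 4 mm of the hole's centre along and across the leg, leg within 0.2 rad of the hole's direction, bow sprung back round the stud (joint under 0.03 rad); clip at rest and released (value of joint each of bar, bow below 0.03 rad and x of stud_hole in the frame of clip between -0.004 and 0.004 m and y of stud_hole in the frame of clip between -0.004 and 0.004 m and z of stud_hole in the frame of clip between -0.004 and 0.004 m and angle between the x axis of clip and the x axis of shaker, either way round below 0.2 rad and linear speed of clip below 0.02 m/s); the robot touches nothing.
It fails at once if the clip was forced: contact force on the shaker over 38 N (springing it over makes about 30 N, with a push of 6 to 12 N) (contact force between clip and shaker above 38 N).
It fails at once if the gripper pressed on the shaker with more than 30 N (contact force between the fingers and shaker above 30 N).
It fails at once if the amber bottle was moved or tipped (distance of amber_bottle from where it was at the start of the episode above 0.03 m or angle between amber_bottle's own z axis and vertical above 0.5 rad).
It fails at once if the white jar was moved or tipped (distance of white_jar from where it was at the start of the episode above 0.03 m or angle between white_jar's own z axis and vertical above 0.5 rad).
It fails at once if the stopper was moved or tipped (distance of stopper from where it was at the start of the episode above 0.03 m or angle between stopper's own z axis and vertical above 0.5 rad).
It also fails if it takes over 72 s, if anything falls off the work surface, if the arm or the gripper's body presses on something with over 40 N, if the wrist force passes 120 N, or if a joint passes its speed limit or range.

ROBOT

A 7-joint arm with a two-finger parallel gripper is mounted at the origin on the work surface. World frame = base frame: x ahead of the robot, y to its left, z up, the work surface at z = 0. Lengths are in m, angles in rad, forces in N, time in s.
With the tool pointing down it reaches from about 0.4 to 0.85 m from the base axis. Payload 4.5 kg.
Tool frame: the origin (TCP) lies midway between the tips of the shut fingers; the grasp point (between the pads) lies 19 mm behind it; z points along the fingers, y is the direction in which the jaws open and shut (so a half turn about z gives the same grasp; the last joint's range is limited). The gripper opens to 88 mm and grips with 3 to 60 N. Pads are 18 mm wide; open, the fingers measure 123 mm over their backs; the gripper's body (75 mm by 187 mm) begins 45 mm behind the grasp point.
Start: joints at [-1.162, 0.689, -0.195, 1.565, 0.157, 0.902, -0.215], TCP at [0.229, 0.582, 0.239] pointing down, gripper open.
Joint ranges: [-3.01, 3.01], [-0.46, 2.08], [-1.47, 1.51], [0.13, 2.56], [-1, 4.14], [0.04, 2.09], [-2.66, 2.66]. Speed limits (rad/s): [2.57, 2.57, 3.14, 3.14, 3.14, 3.14, 3.14].

INTERFACE

Orientations are given as a unit quaternion [x, y, z, w].
In Python, from plant import get_state, snapshot, finish_job, regions_of gives the robot as it stands.
- The arm moves only by the tool send_rows, never from a script. Its argument "series" is a list of rows, each an object of numbers: "grip": the opening, from 0 (shut) to 1 (fully open); "dx", "dy", "dz": the shift along the tool's x, y, z in mm; "turn": the turn about the tool's z in rad. A call has 1 to 20 rows; each row shifts and turns the commanded pose from where the row before left it, along the tool's axes as they then stand; what a row does not reach is not made up. A row lasts 1/10 s, in which the tool goes at most 50 mm and 8.59 degrees, less where a joint would pass 70% of its speed; a pose out of reach is approached as far as the arm can. A call is refused whole if a number of a shift passes 50 or a number of a turn 0.15, either way. A call with a gripper value outside its range is refused whole. The fingers move at their own pace and stop on an object; "force" is the grip in N (left out, the last holds). Time passes only in rows, so rows that do not move let the fingers close. It gives the time, the measured TCP pose, the force and the opening at its end, in the units of the state.
- get_state(): the state, without advancing time (a new reading comes with each control period).
- snapshot(name): name is "scene" or "top"; returns a dict with "img" (420x560x3 uint8, red, green, blue), "depth" (420x560 float32, m along the optical axis (not along the pixel's ray), 0 where there is no reading), "fov_y" (degrees; the focal length in pixels is half the picture's height over the tangent of half this angle, whatever the lens; pixels are square), "cx", "cy" (the principal point, pixels), "R" (3x3) and "t" (3): a world point X has camera coordinates R X + t. Camera axes: x right, y down, z forward; pixel columns grow to the right and rows downward; lengths in m; the calibration is good to about 2 mm. A picture is of the moment at which its call begins.
- finish_job(): hands the job in, once; it reports no verdict.
Trained networks look in a picture, given as the dict that the camera call returned (one of the last four; its "shot" number tells which), for a name from the list of things; names that differ only in an ending like _2 or _b are one class to them, and where a whole thing is asked for, a point or a joint stands for the part that bears it (a point fixed in the world has none). Each returns a list of dicts, best first, with "score" (0 to 1); they miss things now and then, are a little off and sometimes report something else, mostly with a low value. They report only what shows in the picture. A call takes as long as a camera call.
- regions_of(picture, target): "pixels" (420x560 bool, what is visible of it) and "extent" ([left, top, right, bottom] in pixels, round what is visible of it).
The state is a dict: "clock": time; "q": joint angles; "qd": joint speeds; "joint_torque": joint torques, N m; "tool_pos": TCP position; "eef_rot": TCP orientation; "contact_force": force on the tool from outside, world axes, zero at the start; "moment": the same for the moment, N m; "opening": opening from 0.0 (shut) to 1.0 (fully open).
Only numpy, scipy, OpenCV 4.12 (cv2) and the standard library are available. Lean on these libraries where they do the work, as an engineer would, in place of code of your own. Each camera call takes 0.05 s, during which the arm holds its last target.

## Working session

There is one attempt and no reset: what is moved stays moved. The work goes in short steps, Python scripts to look and compute and a tool call to move; the robot and the scene stay as the last step left them, time stands still between calls to the robot, and variables do not carry over. Pictures are saved under pics/ and viewed, and the job is handed in when it is done.

Besides the shell and the picture viewer there is one more tool, called after "Request:" by a JSON object that holds its "fn" and its "kwargs", one argument or row to a line. send_rows: Moves the arm, as the interface text tells. Its arguments: {"type":"object","properties":{"series":{"type":"array","items":{"type":"object","properties":{"grip":{"type":"number"},"dx":{"type":"number"},"dy":{"type":"number"},"dz":{"type":"number"},"turn":{"type":"number"}}}},"force":{"type":"number"}},"required":["series"]}

```bash
ls; mkdir -p pics; cat > h.py <<'E'
import numpy as np, cv2, pickle
from plant import *
def save(n,p): cv2.imwrite(f'pics/{n}.png',p['img'][:,:,::-1])
def f(p): return p['img'].shape[0]/2/np.tan(np.radians(p['fov_y'])/2)
def pts(p,mask=None):
    d=p['depth']; v,u=np.nonzero((d>0)&(mask if mask is not None else True))
    z=d[v,u]; F=f(p); c=np.stack([(u-p['cx'])/F*z,(v-p['cy'])/F*z,z],1)
    return (c-p['t'])@p['R'], np.stack([u,v],1)
def proj(p,X):
    c=np.asarray(X)@p['R'].T+p['t']; F=f(p)
    return np.stack([c[...,0]/c[...,2]*F+p['cx'],c[...,1]/c[...,2]*F+p['cy']],-1)
E
python3 - <<'E'
from h import *
s=get_state(); print({k:np.round(v,3) for k,v in s.items()})
for n in ['scene','top']:
    p=snapshot(n); save(n+'0',p); pickle.dump(p,open(n+'0.pkl','wb'))
    print(n,p['fov_y'],p['cx'],p['cy'],-p['R'].T@p['t'],p['R'].round(3).tolist())
    for t in ['shaker','bar','clip','bar_knob','amber_bottle','white_jar','stopper']:
        for r in regions_of(p,t)[:2]:
            P,_=pts(p,r['pixels']); print(t,round(r['score'],2),r['extent'],np.median(P,0).round(3) if len(P) else None)
E
```

```text
pics
{'clock': np.float64(0.0), 'q': array([-1.162,  0.69 , -0.195,  1.566,  0.157,  0.902, -0.215]), 'qd': array([ 0.001,  0.   , -0.001,  0.   ,  0.001,  0.002, -0.001]), 'joint_torque': array([-0.0000e+00, -5.2754e+01, -1.2670e+00, -1.5343e+01, -5.3000e-02,
        7.0000e-03,  0.0000e+00]), 'tool_pos': array([0.229, 0.581, 0.238]), 'eef_rot': array([ 0.186,  0.982, -0.001, -0.   ]), 'contact_force': array([-0.424,  0.196,  0.469]), 'moment': array([-0.007, -0.023,  0.034]), 'opening': np.float64(1.0)}
scene 46.58816547385167 272.9207697507648 204.45202130407756 [ 0.96456728 -0.54049953  1.01423894] [[0.775, 0.632, 0.009], [0.517, -0.626, -0.583], [-0.363, 0.456, -0.812]]
shaker 0.57 [253.0, 119.1, 431.8, 277.5] [0.67  0.071 0.099]
bar 0.77 [314.4, 132.4, 385.7, 174.0] [0.655 0.114 0.22 ]
clip 0.54 [186.3, 255.7, 215.9, 281.0] [ 0.511 -0.222  0.003]
bar_knob 0.88 [312.9, 132.5, 385.1, 172.9] [0.655 0.113 0.221]
amber_bottle 0.59 [271.3, 274.6, 304.5, 324.2] [ 0.728 -0.187  0.097]
amber_bottle 0.26 [314.2, 130.3, 388.5, 171.7] [0.655 0.115 0.22 ]
white_jar 0.92 [182.1, 338.1, 215.5, 380.7] [ 0.669 -0.39   0.083]
white_jar 0.55 [184.7, 255.6, 217.1, 281.9] [ 0.517 -0.222  0.004]
stopper 0.58 [119.6, 328.1, 141.7, 346.6] [ 0.511 -0.437  0.032]
top 52.094892255476104 281.0476706931123 206.4988691680024 [ 0.36437119 -0.04244255  1.27744462] [[-0.029, -1.0, 0.01], [-0.98, 0.026, -0.196], [0.196, -0.015, -0.981]]
shaker 0.93 [147.4, 143.0, 276.7, 253.3] [0.622 0.128 0.101]
bar 0.94 [161.3, 171.7, 254.7, 187.0] [0.653 0.125 0.215]
bar_knob 0.8 [157.4, 168.9, 254.4, 188.9] [0.653 0.13  0.215]
amber_bottle 0.87 [307.5, 158.0, 333.8, 185.4] [ 0.704 -0.167  0.102]
white_jar 0.9 [380.5, 173.8, 404.8, 200.8] [ 0.653 -0.376  0.083]
stopper 0.48 [404.0, 229.7, 417.6, 244.1] [ 0.51  -0.434  0.032]
```

```bash
python3 - <<'E'
from h import *
for n,c in [('scene0',(80,100,460,390)),('top0',(130,130,430,290))]:
    im=cv2.imread(f'pics/{n}.png'); a,b,x,y=c; im=im[b:y,a:x]; k=800/im.shape[1]
    k=min(k,600/im.shape[0]); cv2.imwrite(f'pics/{n}z.png',cv2.resize(im,None,fx=k,fy=k,interpolation=cv2.INTER_CUBIC)); print(k)
E
```

```text
2.0689655172413794
2.6666666666666665
```

View pics/scene0z.png

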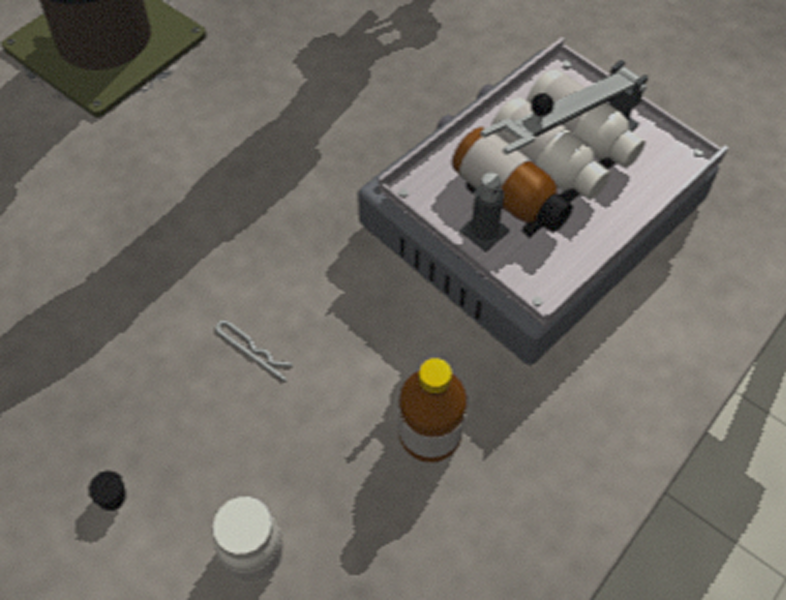

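View pics/top0z.png

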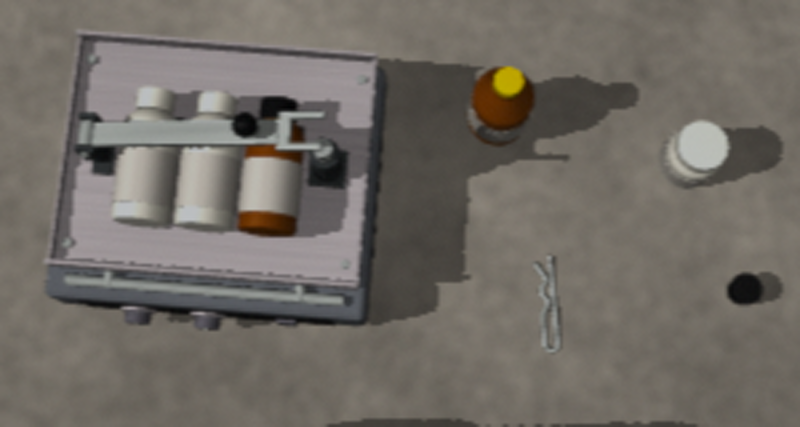

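```bash
python3 - <<'E'
from h import *
for n in ['scene0','top0']:
    p=pickle.load(open(n+'.pkl','rb')); P,uv=pts(p)
    # bar orientation from region
    m=(P[:,0]>.45)&(P[:,0]<.9)&(P[:,1]>-.12)&(P[:,1]<.33)&(P[:,2]>.165)
    Q=P[m]; U=uv[m]
    b=(Q[:,2]>.165)&(Q[:,1]>.05)
    print(n,len(Q))
    # stud: z .18-.20 and y<.05
    s=(Q[:,2]>.183)&(Q[:,1]<.03)
    print('stud cand',s.sum(),Q[s].mean(0).round(4),Q[s].min(0).round(4),Q[s].max(0).round(4), U[s].mean(0))
    # dump cross-sections of bar
    for y0 in np.arange(-.06,.28,.02):
        k=(Q[:,1]>y0)&(Q[:,1]<y0+.02)&(Q[:,2]>.17)
        if k.sum(): print(round(y0,2),k.sum(),'x',Q[k,0].min().round(3),np.median(Q[k,0]).round(3),Q[k,0].max().round(3),'z',Q[k,2].min().round(3),np.median(Q[k,2]).round(3),Q[k,2].max().round(3))
E
```

```text
scene0 1118
stud cand 127 [0.641  0.0174 0.2179] [0.6219 0.0067 0.1832] [0.6589 0.0296 0.2586] [318.36220472 179.07874016]
0.0 121 x 0.622 0.643 0.659 z 0.17 0.191 0.259
0.02 70 x 0.623 0.639 0.661 z 0.189 0.249 0.257
0.04 104 x 0.624 0.644 0.662 z 0.237 0.244 0.25
0.06 137 x 0.632 0.648 0.658 z 0.223 0.24 0.265
0.08 100 x 0.634 0.653 0.66 z 0.216 0.255 0.267
0.1 51 x 0.644 0.657 0.662 z 0.209 0.221 0.226
0.12 68 x 0.64 0.656 0.664 z 0.202 0.215 0.221
0.14 64 x 0.642 0.658 0.666 z 0.195 0.208 0.213
0.16 65 x 0.644 0.659 0.668 z 0.188 0.201 0.206
0.18 58 x 0.646 0.662 0.671 z 0.181 0.194 0.199
0.2 56 x 0.647 0.662 0.672 z 0.176 0.187 0.192
0.22 53 x 0.65 0.665 0.681 z 0.173 0.179 0.185
0.24 106 x 0.644 0.665 0.687 z 0.171 0.176 0.183
0.26 4 x 0.646 0.649 0.679 z 0.176 0.177 0.178
top0 1052
stud cand 82 [0.6394 0.0186 0.229 ] [0.6216 0.0073 0.1849] [0.6578 0.0289 0.2606] [249.6097561  181.59756098]
0.0 60 x 0.622 0.637 0.658 z 0.171 0.193 0.26
0.02 66 x 0.622 0.632 0.66 z 0.17 0.252 0.261
0.04 100 x 0.624 0.643 0.661 z 0.239 0.245 0.252
0.06 85 x 0.633 0.644 0.656 z 0.226 0.24 0.265
0.08 82 x 0.635 0.642 0.658 z 0.217 0.26 0.27
0.1 76 x 0.638 0.648 0.663 z 0.214 0.223 0.231
0.12 70 x 0.64 0.651 0.664 z 0.209 0.217 0.225
0.14 72 x 0.642 0.653 0.667 z 0.202 0.21 0.218
0.16 73 x 0.643 0.656 0.669 z 0.196 0.202 0.208
0.18 70 x 0.646 0.658 0.671 z 0.19 0.195 0.203
0.2 64 x 0.648 0.66 0.672 z 0.182 0.188 0.196
0.22 62 x 0.65 0.662 0.675 z 0.175 0.181 0.187
0.24 114 x 0.642 0.664 0.686 z 0.171 0.178 0.184
0.26 3 x 0.647 0.65 0.652 z 0.179 0.18 0.181
```

```bash
python3 - <<'E'
from h import *
from scipy.optimize import least_squares
for n in ['scene0','top0']:
    p=pickle.load(open(n+'.pkl','rb')); P,uv=pts(p)
    m=(P[:,0]>.58)&(P[:,0]<.72)&(P[:,1]>-.03)&(P[:,1]<.3)&(P[:,2]>.165)
    Q=P[m]
    # bar top plane: z=a+b*y + c x
    k=(Q[:,1]>.10)&(Q[:,1]<.22)
    B=Q[k]
    A=np.c_[np.ones(len(B)),B[:,0]-.65,B[:,1]]
    w=np.ones(len(B),bool)
    for _ in range(5):
        c=np.linalg.lstsq(A[w],B[w,2],rcond=None)[0]; r=B[:,2]-A@c; w=abs(r)<.003
    print(n,'plane',c.round(4),w.sum(),len(B))
    T=B[w]
    # edges per y bin
    ys=np.arange(.10,.22,.01); lo=[];hi=[]
    for y in ys:
        q=T[(T[:,1]>=y)&(T[:,1]<y+.01)]; lo.append(q[:,0].min());hi.append(q[:,0].max())
    print('mid fit',np.polyfit(ys+.005,(np.array(lo)+hi)/2,1).round(4),'width',np.mean(np.array(hi)-lo).round(4))
    # knob
    kn=Q[(Q[:,1]>.05)&(Q[:,1]<.12)&(Q[:,2]>c[0]+c[1]*(Q[:,0]-.65)+c[2]*Q[:,1]+.010)]
    f_=lambda x:np.linalg.norm(kn-x,axis=1)-.012
    s=least_squares(f_,kn.mean(0)-[0,0,.01],loss='soft_l1',f_scale=.001)
    print('knob',s.x.round(4),len(kn),kn.max(0).round(4),'rms',np.sqrt(np.mean(s.fun**2)).round(4))
    # stud
    st=P[(P[:,0]>.58)&(P[:,0]<.72)&(P[:,1]>-.04)&(P[:,1]<.03)&(P[:,2]>.1)&(P[:,2]<.205)]
    top=st[(st[:,2]>.187)]
    print('stud',len(st),top.shape,top.mean(0).round(4),top.min(0).round(4),top.max(0).round(4))
    for z in np.arange(.13,.2,.01):
        q=st[(st[:,2]>z)&(st[:,2]<z+.01)]
        if len(q): print(round(z,2),len(q),q.min(0)[:2].round(4),q.max(0)[:2].round(4))
E
```

```text
scene0 plane [ 0.2614 -0.075  -0.3505] 305 362
mid fit [0.077  0.6436] width 0.0222
knob [0.6465 0.0861 0.2529] 103 [0.6591 0.0951 0.2667] rms 0.0011
stud 768 (65, 3) [0.6406 0.0159 0.1911] [0.63   0.0067 0.187 ] [0.6493 0.027  0.1942]
0.13 36 [0.6294 0.0009] [0.6554 0.0231]
0.14 35 [0.6263 0.0011] [0.6546 0.0214]
0.15 39 [0.6302 0.0014] [0.655  0.0223]
0.16 85 [6.243e-01 6.000e-04] [0.6554 0.03  ]
0.17 26 [0.6345 0.006 ] [0.6498 0.0189]
0.18 36 [0.63   0.0061] [0.6493 0.0243]
0.19 45 [0.6312 0.0067] [0.6492 0.027 ]
top0 plane [ 0.2642  0.0472 -0.3648] 349 439
mid fit [0.0988 0.6394] width 0.0233
knob [0.6479 0.0853 0.2546] 74 [0.6575 0.0965 0.2699] rms 0.0014
stud 492 (32, 3) [0.6393 0.0154 0.1925] [0.6317 0.0095 0.1887] [0.6483 0.0254 0.197 ]
0.13 9 [0.6254 0.0018] [0.6412 0.0239]
0.14 7 [0.6248 0.004 ] [0.632  0.0286]
0.15 9 [0.625  0.0033] [0.6376 0.0273]
0.16 44 [0.6247 0.0028] [0.6544 0.0297]
0.17 12 [0.6304 0.008 ] [0.6377 0.0293]
0.18 12 [0.6317 0.0073] [0.6463 0.0254]
0.19 26 [0.6317 0.0095] [0.6483 0.0225]
```

```bash
python3 - <<'E'
from h import *
p=pickle.load(open('scene0.pkl','rb'));
# clip zoom
a=p['img'][:,:,::-1]
z=cv2.resize(a[245:290,175:230],None,fx=12,fy=12,interpolation=cv2.INTER_CUBIC)
cv2.imwrite('pics/clipz.png',z)
p=pickle.load(open('top0.pkl','rb'));a=p['img'][:,:,::-1]
z=cv2.resize(a[218:268,320:350],None,fx=12,fy=12,interpolation=cv2.INTER_CUBIC)
cv2.imwrite('pics/cliptz.png',z)
E
```

```text
(no output)
```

View pics/clipz.png

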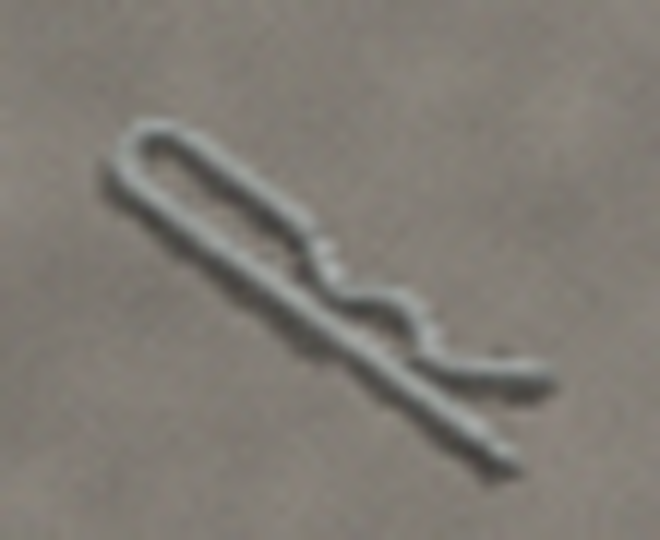

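View pics/cliptz.png

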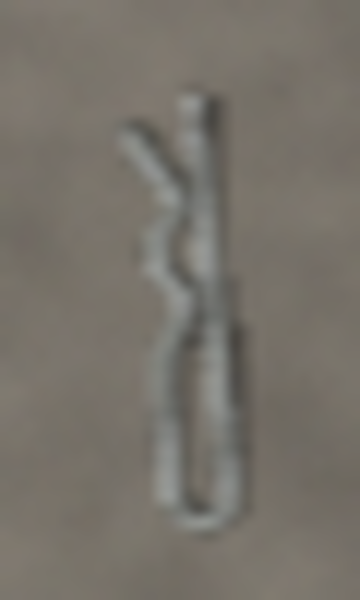

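```bash
cat >> h.py <<'E'
def ray(p,u,v,z):
    F=f(p); d=p['R'].T@np.array([(u-p['cx'])/F,(v-p['cy'])/F,1]); o=-p['R'].T@p['t']
    return o+d*(z-o[2])/d[2]
E
python3 - <<'E'
from h import *
for n,o,L in [('scene0',(175,245),dict(legback=(135,183),tip=(512,464),headend=(125,145),bowback=(165,126),bowfront=(300,220),flare=(550,378))),
            ('top0',(320,218),dict(legback=(232,480),tip=(194,95),headend=(200,525),bowback=(168,490),bowfront=(166,380),flare=(130,130)))]:
    p=pickle.load(open(n+'.pkl','rb')); R={}
    for k,(x,y) in L.items():
        R[k]=ray(p,o[0]+(x+.5)/12-.5,o[1]+(y+.5)/12-.5,.0025)[:2]; print(n,k,R[k].round(4))
    d=R['tip']-R['legback']; print('yaw',np.arctan2(d[1],d[0]).round(4),'len tip-headend',np.linalg.norm(R['tip']-R['headend']).round(4))
    d=R['bowfront']-R['bowback']; print('bow side yaw',np.arctan2(d[1],d[0]).round(4))
E
```

```text
scene0 legback [ 0.4557 -0.2274]
scene0 tip [ 0.5545 -0.225 ]
scene0 headend [ 0.4481 -0.2226]
scene0 bowback [ 0.4512 -0.2145]
scene0 bowfront [ 0.4865 -0.2127]
scene0 flare [ 0.5476 -0.207 ]
yaw 0.0242 len tip-headend 0.1063
bow side yaw 0.0507
top0 legback [ 0.4602 -0.2287]
top0 tip [ 0.5564 -0.2245]
top0 headend [ 0.4494 -0.2202]
top0 bowback [ 0.4582 -0.2127]
top0 bowfront [ 0.4853 -0.2137]
top0 flare [ 0.548 -0.208]
yaw 0.0438 len tip-headend 0.107
bow side yaw -0.0346
```

Request:
{"fn": "send_rows", "kwargs": {
  "series": [
    {"grip": 0,"dz": -30,"turn": -0.135},
    {"grip": 0,"dz": -32,"turn": -0.135},
    {"grip": 0,"dx": -33,"dy": -32},
    {"grip": 0,"dx": -33,"dy": -32},
    {"grip": 0,"dx": -33,"dy": -32},
    {"grip": 0,"dx": -33,"dy": -32},
    {"grip": 0,"dx": -33,"dy": -32},
    {"grip": 0,"dx": -33,"dy": -32},
    {"grip": 0,"dx": -33,"dy": -32},
    {"grip": 0,"dx": -33,"dy": -32},
    {"grip": 0,"dx": -33,"dy": -32},
    {"grip": 0,"dx": -33,"dy": -32},
    {"grip": 0,"dx": -33,"dy": -32},
    {"grip": 0},
    {"grip": 0}
  ],
  "force": 20
}}

```text
schema error: expected keys grip, dx, dy, dz, turn
```

```bash
cat >> h.py <<'E'
from scipy.spatial.transform import Rotation as Ro
def tool(X):
    s=get_state(); M=Ro.from_quat(s['eef_rot']).as_matrix()
    y=M[:,1]; yaw=np.arctan2(-y[0],y[1])
    print('tcp',s['tool_pos'].round(4),'jaw yaw',yaw.round(4),'tilt',M[:,2].round(4),'F',s['contact_force'].round(1),'open',round(float(s['opening']),3),'t',s['clock'])
    if X is not None: print('shift mm',(1000*M.T@(np.array(X)-s['tool_pos'])).round(1))
E
python3 -c "
from h import *
tool([.647,.0853,.285])"
```

```text
tcp [0.2288 0.5816 0.2388] jaw yaw -0.3748 tilt [-0.e+00  1.e-04 -1.e+00] F [-0.4 -0.2 -0.1] open 0.996 t 0.8
shift mm [-570.9 -308.8  -46.3]
```

All keys are required in each row; resending.

Request:
{"fn": "send_rows", "kwargs": {
  "series": [
    {"grip": 0,"dx": 0,"dy": 0,"dz": -30,"turn": -0.135},
    {"grip": 0,"dx": 0,"dy": 0,"dz": -32,"turn": -0.135},
    {"grip": 0,"dx": -33,"dy": -32,"dz": 0,"turn": 0},
    {"grip": 0,"dx": -33,"dy": -32,"dz": 0,"turn": 0},
    {"grip": 0,"dx": -33,"dy": -32,"dz": 0,"turn": 0},
    {"grip": 0,"dx": -33,"dy": -32,"dz": 0,"turn": 0},
    {"grip": 0,"dx": -33,"dy": -32,"dz": 0,"turn": 0},
    {"grip": 0,"dx": -33,"dy": -32,"dz": 0,"turn": 0},
    {"grip": 0,"dx": -33,"dy": -32,"dz": 0,"turn": 0},
    {"grip": 0,"dx": -33,"dy": -32,"dz": 0,"turn": 0},
    {"grip": 0,"dx": -33,"dy": -32,"dz": 0,"turn": 0},
    {"grip": 0,"dx": -33,"dy": -32,"dz": 0,"turn": 0},
    {"grip": 0,"dx": -33,"dy": -32,"dz": 0,"turn": 0},
    {"grip": 0,"dx": 0,"dy": 0,"dz": 0,"turn": 0},
    {"grip": 0,"dx": 0,"dy": 0,"dz": 0,"turn": 0}
  ],
  "force": 20
}}

```text
clock: 2.3
tool_pos: [0.5535, 0.1924, 0.3005]
eef_rot: [0.054, 0.999, 0.0, -0.0]
contact_force: [-0.3, 1.3, -0.4]
opening: 0.006
```

```bash
python3 -c "
from h import *
tool([.647,.0853,.285])"
```

```text
tcp [0.5535 0.1924 0.3005] jaw yaw -0.1079 tilt [-2.e-04  1.e-04 -1.e+00] F [-0.3  1.3 -0.4] open 0.006 t 2.3
shift mm [-104.5  -96.4   15.5]
```

Request:
{"fn": "send_rows", "kwargs": {
  "series": [
    {"grip": 0,"dx": -35,"dy": -32,"dz": 0,"turn": 0},
    {"grip": 0,"dx": -35,"dy": -32,"dz": 0,"turn": 0},
    {"grip": 0,"dx": -34.5,"dy": -32.4,"dz": 0,"turn": 0},
    {"grip": 0,"dx": 0,"dy": 0,"dz": 15,"turn": 0},
    {"grip": 0,"dx": 0,"dy": 0,"dz": 8,"turn": 0},
    {"grip": 0,"dx": 0,"dy": 0,"dz": 0,"turn": 0},
    {"grip": 0,"dx": 0,"dy": 0,"dz": 0,"turn": 0}
  ]
}}

```text
clock: 3.0
tool_pos: [0.6459, 0.0895, 0.2781]
eef_rot: [0.05, 0.999, 0.001, -0.0]
contact_force: [-0.1, -0.0, -0.0]
opening: 0.001
```

```bash
python3 - <<'E'
from h import *
tool([.647,.0853,.267])
p=snapshot('scene'); save('s1',p); q=snapshot('top'); save('t1',q)
a=cv2.resize(p['img'][100:220,280:440,::-1],None,fx=4,fy=4,interpolation=cv2.INTER_CUBIC); cv2.imwrite('pics/s1z.png',a)
h=np.array([.664,.2515]);d=np.array([-.103,-.995])
for t in [.345,.3,.25,.2,.15,.1,.05,0]:
    al=.186*np.cos(t)-.023*np.sin(t);z=.169+.186*np.sin(t)+.023*np.cos(t)+.012
    print(t,(h+d*al).round(4),round(z,4))
E
```

```text
tcp [0.6459 0.0895 0.2781] jaw yaw -0.1008 tilt [-6.0e-04  1.4e-03 -1.0e+00] F [-0.1 -0.  -0. ] open 0.001 t 3.0
shift mm [-1.6 -4.1 11. ]
0.345 [0.6468 0.0851] 0.2655
0.3 [0.6464 0.0815] 0.2579
0.25 [0.646  0.0778] 0.2493
0.2 [0.6457 0.0747] 0.2405
0.15 [0.6454 0.0719] 0.2315
0.1 [0.6452 0.0696] 0.2225
0.05 [0.645  0.0678] 0.2133
0 [0.6448 0.0664] 0.204
```

View pics/s1z.png

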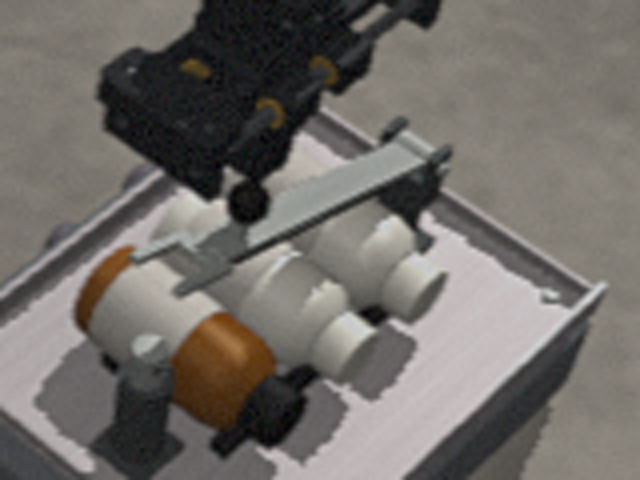

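Request:
{"fn": "send_rows", "kwargs": {
  "series": [
    {"grip": 0,"dx": -1,"dy": -4,"dz": 5,"turn": 0},
    {"grip": 0,"dx": 0,"dy": 0,"dz": 6,"turn": 0},
    {"grip": 0,"dx": 0,"dy": -3,"dz": 7,"turn": 0},
    {"grip": 0,"dx": 0,"dy": -3,"dz": 7,"turn": 0},
    {"grip": 0,"dx": 0,"dy": -3,"dz": 7,"turn": 0},
    {"grip": 0,"dx": 0,"dy": -3,"dz": 7,"turn": 0},
    {"grip": 0,"dx": 0,"dy": 0,"dz": 0,"turn": 0}
  ]
}}

```text
clock: 3.8
tool_pos: [0.6453, 0.07, 0.2372]
eef_rot: [0.053, 0.999, -0.0, -0.001]
contact_force: [-0.3, -0.4, -0.4]
opening: 0.006
```

```bash
python3 - <<'E'
from h import *
tool([.6448,.0664,.204])
p=snapshot('scene'); save('s2',p)
a=cv2.resize(p['img'][100:220,280:440,::-1],None,fx=4,fy=4,interpolation=cv2.INTER_CUBIC); cv2.imwrite('pics/s2z.png',a)
E
```

```text
tcp [0.6453 0.07   0.2372] jaw yaw -0.1055 tilt [-2.6e-03 -4.0e-04 -1.0e+00] F [-0.3 -0.4 -0.4] open 0.006 t 3.8
shift mm [ 0.1 -3.6 33.2]
```

View pics/s2z.png

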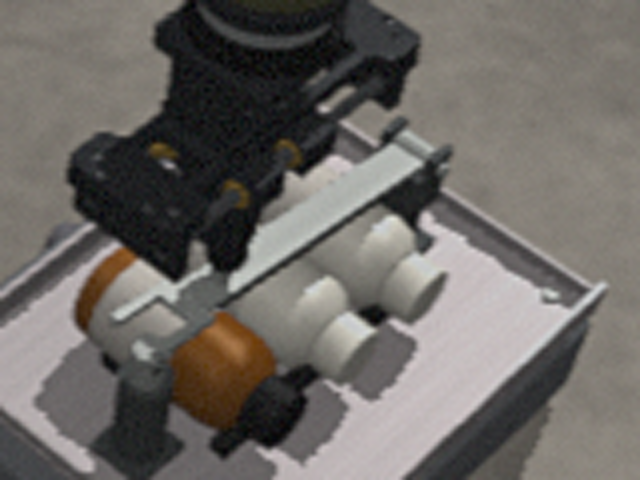

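Request:
{"fn": "send_rows", "kwargs": {
  "series": [
    {"grip": 0,"dx": 0,"dy": -0.5,"dz": 6,"turn": 0},
    {"grip": 0,"dx": 0,"dy": -1,"dz": 6,"turn": 0},
    {"grip": 0,"dx": 0,"dy": -1,"dz": 6,"turn": 0},
    {"grip": 0,"dx": 0,"dy": -0.5,"dz": 6,"turn": 0},
    {"grip": 0,"dx": 0,"dy": 0,"dz": 4,"turn": 0},
    {"grip": 0,"dx": 0,"dy": 0,"dz": 2,"turn": 0},
    {"grip": 0,"dx": 0,"dy": 0,"dz": 0,"turn": 0}
  ]
}}

```text
clock: 4.55
tool_pos: [0.6456, 0.0681, 0.2082]
eef_rot: [0.052, 0.999, 0.0, -0.0]
contact_force: [-0.3, 0.4, -0.7]
opening: 0.004
```

```bash
python3 - <<'E'
from h import *
tool([.6448,.0664,.204])
E
```

```text
tcp [0.6456 0.0681 0.2082] jaw yaw -0.1045 tilt [-8.e-04  3.e-04 -1.e+00] F [-0.3  0.4 -0.7] open 0.004 t 4.55
shift mm [ 0.6 -1.7  4.2]
```

Request:
{"fn": "send_rows", "kwargs": {
  "series": [
    {"grip": 0,"dx": 0,"dy": -0.5,"dz": 1.5,"turn": 0},
    {"grip": 0,"dx": 0,"dy": 0,"dz": 1.5,"turn": 0},
    {"grip": 0,"dx": 0,"dy": 0,"dz": 1,"turn": 0},
    {"grip": 0,"dx": 0,"dy": 0,"dz": 0,"turn": 0}
  ]
}}

```text
clock: 4.95
tool_pos: [0.6459, 0.0674, 0.2047]
eef_rot: [0.052, 0.999, 0.0, 0.0]
contact_force: [0.8, 0.4, -0.5]
opening: 0.005
```

Request:
{"fn": "send_rows", "kwargs": {
  "series": [
    {"grip": 0,"dx": 0,"dy": 0,"dz": 1,"turn": 0},
    {"grip": 0,"dx": 0,"dy": 0,"dz": 0,"turn": 0}
  ]
}}

```text
clock: 5.15
tool_pos: [0.6459, 0.0673, 0.2042]
eef_rot: [0.052, 0.999, 0.0, 0.0]
contact_force: [-0.1, 0.5, 2.4]
opening: 0.01
```

Request:
{"fn": "send_rows", "kwargs": {
  "series": [
    {"grip": 0,"dx": 0,"dy": 0,"dz": 1,"turn": 0},
    {"grip": 0,"dx": 0,"dy": 0,"dz": 0,"turn": 0}
  ]
}}

```text
clock: 5.35
tool_pos: [0.646, 0.0673, 0.2039]
eef_rot: [0.052, 0.999, 0.0, 0.0]
contact_force: [-1.8, 0.1, 8.6]
opening: 0.006
```

Request:
{"fn": "send_rows", "kwargs": {
  "series": [
    {"grip": 0,"dx": 0,"dy": 0,"dz": 1,"turn": 0},
    {"grip": 0,"dx": 0,"dy": 0,"dz": 0,"turn": 0}
  ]
}}

```text
clock: 5.55
tool_pos: [0.6465, 0.0673, 0.2038]
eef_rot: [0.053, 0.999, 0.0, 0.001]
contact_force: [-3.7, -0.6, 11.3]
opening: 0.002
```

Request:
{"fn": "send_rows", "kwargs": {
  "series": [
    {"grip": 0,"dx": 0,"dy": 0,"dz": -20,"turn": 0},
    {"grip": 0,"dx": 0,"dy": 0,"dz": -40,"turn": 0},
    {"grip": 0,"dx": 22,"dy": -33,"dz": 0,"turn": 0},
    {"grip": 0.45,"dx": 22,"dy": -33,"dz": 0,"turn": 0},
    {"grip": 0.45,"dx": 22,"dy": -33,"dz": 0,"turn": 0},
    {"grip": 0.45,"dx": 22,"dy": -33,"dz": 0,"turn": 0},
    {"grip": 0.45,"dx": 22,"dy": -33,"dz": 0,"turn": 0},
    {"grip": 0.45,"dx": 22,"dy": -33,"dz": 0,"turn": 0},
    {"grip": 0.45,"dx": 22,"dy": -33,"dz": 0,"turn": -0.135},
    {"grip": 0.45,"dx": 0,"dy": 0,"dz": 0,"turn": 0},
    {"grip": 0.45,"dx": 0,"dy": 0,"dz": 0,"turn": 0}
  ]
}}

```text
clock: 6.65
tool_pos: [0.4681, -0.1472, 0.2617]
eef_rot: [-0.013, 1.0, 0.0, 0.0]
contact_force: [0.5, 1.0, -0.5]
opening: 0.45
```

```bash
python3 - <<'E'
from h import *
tool([.467,-.2205,.10])
for n in ['scene','top']:
    p=snapshot(n); save(n+'3',p); pickle.dump(p,open(n+'3.pkl','wb'))
p=pickle.load(open('scene3.pkl','rb'))
cv2.imwrite('pics/s3z.png',cv2.resize(p['img'][100:390,100:460,::-1],None,fx=2,fy=2,interpolation=cv2.INTER_CUBIC))
E
```

```text
tcp [ 0.4681 -0.1472  0.2617] jaw yaw 0.0269 tilt [ 2.e-04  2.e-04 -1.e+00] F [ 0.5  1.  -0.5] open 0.45 t 6.65
shift mm [  3.1 -73.3 161.7]
```

View pics/s3z.png

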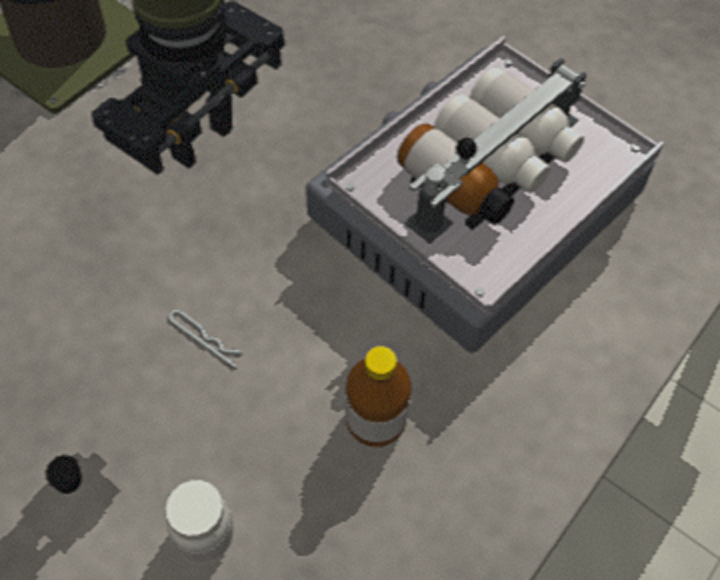

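```bash
cat > bar.py <<'E'
from h import *
import sys
for n in sys.argv[1:]:
    p=pickle.load(open(n+'.pkl','rb')); P,uv=pts(p)
    Q=P[(P[:,0]>.58)&(P[:,0]<.74)&(P[:,1]>-.03)&(P[:,1]<.3)&(P[:,2]>.16)]
    B=Q[(Q[:,1]>.09)&(Q[:,1]<.23)&(Q[:,2]<.178)]
    c=np.polyfit(B[:,1],B[:,2],1); print(n,'slope',c[0].round(4),'z@.13',np.polyval(c,.13).round(4))
    ys=np.arange(.09,.23,.01);lo=[];hi=[]
    for y in ys:
        q=B[(B[:,1]>=y)&(B[:,1]<y+.01)]; lo.append(np.percentile(q[:,0],3));hi.append(np.percentile(q[:,0],97))
    k=np.polyfit(ys+.005,(np.array(lo)+hi)/2,1); print('mid',k.round(4),'x@stud',np.polyval(k,.0168).round(4),'w',np.mean(np.array(hi)-lo).round(4))
    T=Q[(Q[:,1]<.035)&(Q[:,2]>.186)&(Q[:,2]<.2)]
    print('studtop',len(T),T.mean(0).round(4),T.min(0).round(4),T.max(0).round(4),'mid',((T.min(0)+T.max(0))/2).round(4))
E
python3 bar.py scene3 top3
python3 - <<'E'
from h import *
S=pickle.load(open('scene3.pkl','rb'));T=pickle.load(open('top3.pkl','rb'))
a=cv2.resize(S['img'][165:225,290:350,::-1],None,fx=8,fy=8,interpolation=cv2.INTER_CUBIC)
b=cv2.resize(T['img'][160:220,225:285,::-1],None,fx=8,fy=8,interpolation=cv2.INTER_CUBIC)
def mk(img,p,o,X,col):
    u=proj(p,X); c=((u-o+.5)*8-.5); cv2.polylines(img,[np.round(c).astype(int)],True,col,1)
th=np.linspace(0,2*np.pi,30)
X=np.c_[.640+.01*np.cos(th),.0168+.01*np.sin(th),0*th+.192]
mk(a,S,(290,165),X,(0,0,255)); mk(b,T,(225,160),X,(0,0,255))
cv2.imwrite('pics/st3.png',np.hstack([a[:,:395],b[:,:395]]))
E
```

```text
scene3 slope -0.0123 z@.13 0.169Traceback (most recent call last):
  File "bar.py", line 10, in <module>
    q=B[(B[:,1]>=y)&(B[:,1]<y+.01)]; lo.append(np.percentile(q[:,0],3));hi.append(np.percentile(q[:,0],97))
                                               ~~~~~~~~~~~~~^^^^^^^^^^
    return _quantile_unchecked(
        a, q, axis, out, overwrite_input, method, keepdims, weights)
    return _ureduce(a,
                    func=_quantile_ureduce_func,
    ...<5 lines>...
                    overwrite_input=overwrite_input,
                    method=method)
    r = func(a, **kwargs)
    result = _quantile(arr,
                       quantiles=q,
    ...<2 lines>...
                       out=out,
                       weights=wgt)
    slices_having_nans = np.isnan(arr[-1, ...])
                                  ~~~^^^^^^^^^
IndexError: index -1 is out of bounds for axis 0 with size 0
```

View pics/st3.png

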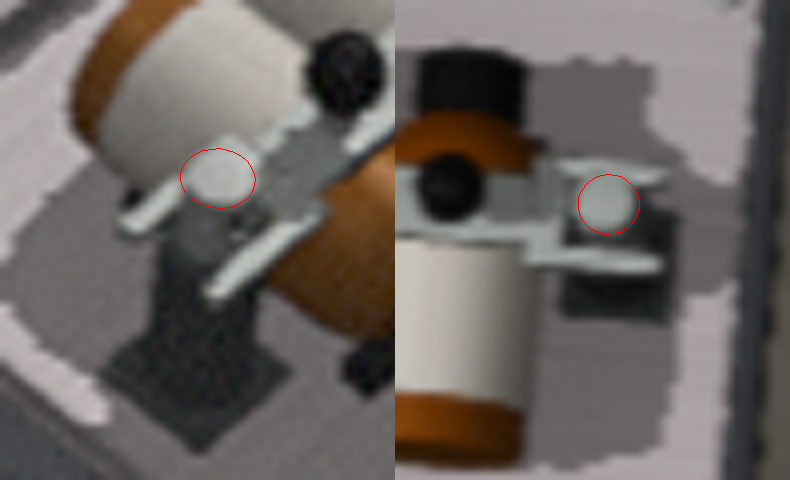

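Request:
{"fn": "send_rows", "kwargs": {
  "series": [
    {"grip": 0.45,"dx": 1,"dy": -37,"dz": 20,"turn": 0},
    {"grip": 0.45,"dx": 2,"dy": -36,"dz": 20,"turn": 0},
    {"grip": 0.45,"dx": 0,"dy": 0,"dz": 45,"turn": 0},
    {"grip": 0.45,"dx": 0,"dy": 0,"dz": 45,"turn": 0},
    {"grip": 0.45,"dx": 0,"dy": 0,"dz": 45,"turn": 0},
    {"grip": 0.45,"dx": 0,"dy": 0,"dz": 45,"turn": 0},
    {"grip": 0.45,"dx": 0,"dy": 0,"dz": 20,"turn": 0},
    {"grip": 0.45,"dx": 0,"dy": 0,"dz": 0,"turn": 0},
    {"grip": 0.45,"dx": 0,"dy": 0,"dz": 0,"turn": 0}
  ],
  "force": 20
}}

```text
clock: 7.65
tool_pos: [0.4688, -0.2182, 0.0218]
eef_rot: [-0.016, 1.0, 0.0, 0.0]
contact_force: [0.2, 0.3, -0.1]
opening: 0.448
```

```bash
python3 - <<'E'
from h import *
tool([.467,-.2205,.0015])
p=snapshot('scene'); save('s4',p)
o=(165,225);a=cv2.resize(p['img'][225:295,165:245,::-1],None,fx=8,fy=8,interpolation=cv2.INTER_CUBIC)
cv2.imwrite('pics/s4z.png',a)
E
```

```text
tcp [ 0.4688 -0.2182  0.0218] jaw yaw 0.0321 tilt [ 6.e-04  4.e-04 -1.e+00] F [ 0.2  0.3 -0.1] open 0.448 t 7.65
shift mm [ 1.9 -2.2 20.3]
```

View pics/s4z.png

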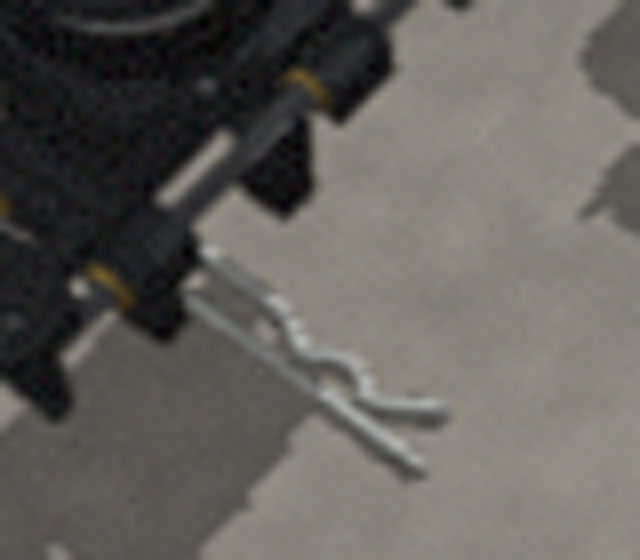

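Request:
{"fn": "send_rows", "kwargs": {
  "series": [
    {"grip": 0.45,"dx": 2,"dy": -2,"dz": 8,"turn": 0},
    {"grip": 0.45,"dx": 0,"dy": 0,"dz": 8,"turn": 0},
    {"grip": 0.45,"dx": 0,"dy": 0,"dz": 4.5,"turn": 0},
    {"grip": 0.45,"dx": 0,"dy": 0,"dz": 0,"turn": 0},
    {"grip": 0.45,"dx": 0,"dy": 0,"dz": 0,"turn": 0}
  ]
}}

```text
clock: 8.2
tool_pos: [0.4657, -0.2214, 0.0012]
eef_rot: [-0.015, 1.0, 0.0, -0.0]
contact_force: [-0.3, -0.6, 0.4]
opening: 0.452
```

Request:
{"fn": "send_rows", "kwargs": {
  "series": [
    {"grip": 0.3,"dx": 0,"dy": 0,"dz": 0,"turn": 0},
    {"grip": 0.2,"dx": 0,"dy": 0,"dz": 0,"turn": 0},
    {"grip": 0.1,"dx": 0,"dy": 0,"dz": 0,"turn": 0},
    {"grip": 0,"dx": 0,"dy": 0,"dz": 0,"turn": 0},
    {"grip": 0,"dx": 0,"dy": 0,"dz": 0,"turn": 0},
    {"grip": 0,"dx": 0,"dy": 0,"dz": 0,"turn": 0}
  ],
  "force": 20
}}

```text
clock: 8.8
tool_pos: [0.4658, -0.2214, 0.0013]
eef_rot: [-0.015, 1.0, 0.0, 0.0]
contact_force: [0.4, -0.2, 1.4]
opening: 0.202
```

Request:
{"fn": "send_rows", "kwargs": {
  "series": [
    {"grip": 0,"dx": 0,"dy": 0,"dz": -10,"turn": 0},
    {"grip": 0,"dx": 0,"dy": 0,"dz": -20,"turn": 0},
    {"grip": 0,"dx": 0,"dy": 0,"dz": -40,"turn": 0},
    {"grip": 0,"dx": 0,"dy": 0,"dz": -40,"turn": 0},
    {"grip": 0,"dx": 0,"dy": 0,"dz": -40,"turn": 0},
    {"grip": 0,"dx": 0,"dy": 0,"dz": -40,"turn": 0},
    {"grip": 0,"dx": 0,"dy": 0,"dz": 0,"turn": 0.068},
    {"grip": 0,"dx": 0,"dy": 0,"dz": 0,"turn": 0.068},
    {"grip": 0,"dx": 0,"dy": 0,"dz": 0,"turn": 0},
    {"grip": 0,"dx": 0,"dy": 0,"dz": 0,"turn": 0}
  ],
  "force": 35
}}

```text
clock: 9.8
tool_pos: [0.4654, -0.2214, 0.1914]
eef_rot: [0.052, 0.999, -0.0, -0.0]
contact_force: [0.4, -0.4, 0.2]
opening: 0.199
```

```bash
python3 - <<'E'
from h import *
tool([.5323,.035,.21])
p=snapshot('scene'); save('s5',p); q=snapshot('top'); save('t5',q)
cv2.imwrite('pics/s5z.png',cv2.resize(p['img'][170:300,100:240,::-1],None,fx=4,fy=4,interpolation=cv2.INTER_CUBIC))
E
```

```text
tcp [ 0.4654 -0.2214  0.1914] jaw yaw -0.1041 tilt [-3.e-04 -1.e-04 -1.e+00] F [ 0.4 -0.4  0.2] open 0.199 t 9.8
shift mm [-39.9 261.9 -18.6]
```

View pics/s5z.png

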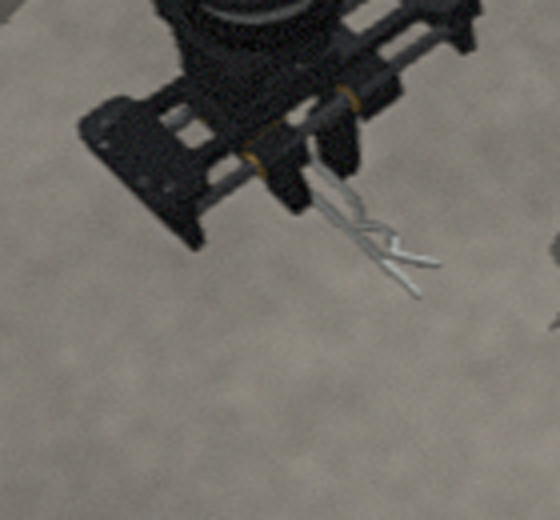

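```bash
cat >> h.py <<'E'
def clipmodel():
    th=np.linspace(np.pi*0.98,.02*np.pi,9)
    leg=np.array([[x,0,0] for x in np.linspace(-62,40,20)])
    bow=np.array([[-62,14,0],[-36,14,0],[-13,7,0]]+[[12.5*np.cos(t),12.5*np.sin(t) if 12.5*np.sin(t)>7 else 7,0] for t in th]+[[13,7,0],[31,17.5,0]],float)
    return leg/1000,bow/1000
def overlay(p,crop,k,name,M,o):
    a,b,x,y=crop; im=np.ascontiguousarray(cv2.resize(p['img'][b:y,a:x,::-1],None,fx=k,fy=k,interpolation=cv2.INTER_CUBIC))
    raw=im.copy()
    for C in clipmodel():
        u=proj(p,C@M.T+o); cv2.polylines(im,[np.round((u-[a,b]+.5)*k-.5).astype(int)],False,(0,0,255),1)
    cv2.imwrite(f'pics/{name}.png',np.hstack([raw,im]))
def clippose():  # expected clip pose in hand: head pt at TCP +1.2mm up
    s=get_state(); T=Ro.from_quat(s['eef_rot']).as_matrix()
    M=np.stack([-T[:,0],T[:,1],-T[:,2]],1)
    return M, s['tool_pos']+M@np.array([.049,-.007,.0012])
E
python3 - <<'E'
from h import *
M,o=clippose()
overlay(snapshot('scene'),(160,195,220,250),6.5,'s6',M,o)
q=snapshot('top');u=proj(q,o).astype(int);print(u)
overlay(q,(u[0]-25,u[1]-30,u[0]+25,u[1]+40),8,'t6',M,o)
E
```

```text
[350 230]
```

View pics/s6.png

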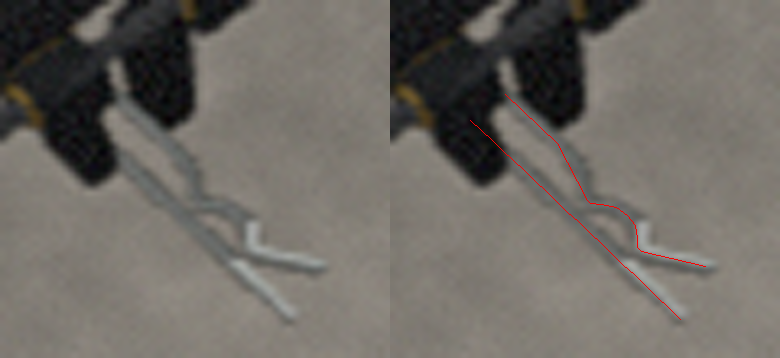

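View pics/t6.png

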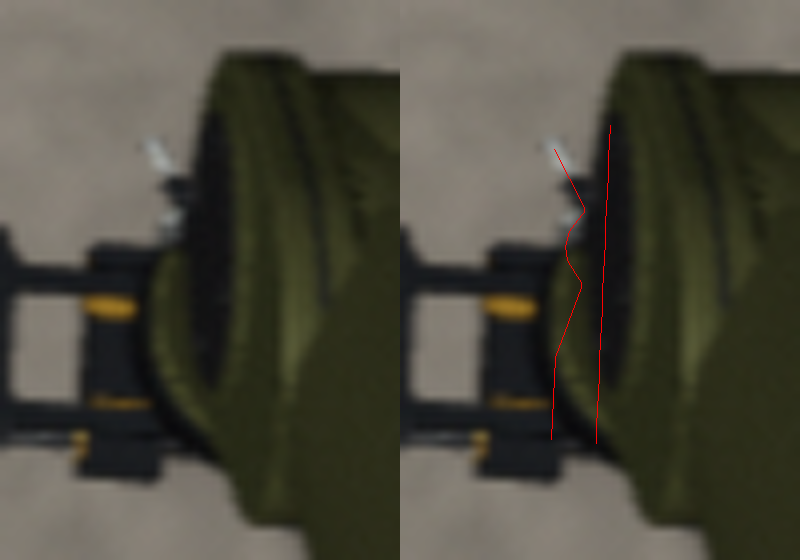

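```bash
python3 - <<'E'
from h import *
M,o=clippose()
for n in ['scene','top']:
    p=snapshot(n); P,uv=pts(p)
    L=(P-o)@M*1000
    k=(L[:,0]>-36)&(L[:,0]<50)&(abs(L[:,1]-7)<25)&(abs(L[:,2])<25)
    L=L[k]; print(n,len(L)); print(L[np.argsort(L[:,0])].round(1)[::2].tolist())
    pickle.dump(p,open(n+'7.pkl','wb'))
E
```

```text
scene 166
[[-35.9, 13.5, 2.7], [-34.5, -0.3, 4.1], [-34.0, 1.1, -0.4], [-32.7, -1.7, 3.9], [-32.0, 13.1, 3.8], [-30.7, 11.9, 2.7], [-29.4, -1.8, 3.9], [-28.4, 12.3, 1.0], [-27.6, -1.1, 1.6], [-26.8, 10.9, 0.6], [-25.3, 12.9, 3.8], [-24.3, -1.2, 1.5], [-23.5, 11.3, 3.7], [-22.0, -0.2, 2.9], [-20.8, 11.6, 2.7], [-20.5, 8.8, 2.3], [-19.6, 12.6, -0.8], [-19.2, -2.7, 1.4], [-18.1, 9.6, 4.1], [-17.6, 11.1, -0.6], [-16.7, 8.4, 3.2], [-15.6, -2.5, 5.1], [-14.6, 8.9, 1.3], [-14.2, 6.5, 4.2], [-13.5, -2.5, 0.1], [-12.7, 9.5, -1.0], [-12.0, 6.0, -3.8], [-10.5, -1.8, 2.6], [-9.8, -2.8, 0.7], [-9.0, -0.5, 2.8], [-8.5, 6.3, -0.2], [-6.9, -2.1, 3.3], [-6.2, -3.0, 1.3], [-5.9, 7.0, 1.8], [-5.5, 1.4, 1.0], [-5.0, -1.5, 1.0], [-3.9, 10.8, 3.6], [-2.7, 12.3, 3.3], [-2.2, 9.4, 3.3], [-1.1, 10.5, -0.3], [-0.6, 15.1, -1.0], [-0.3, 12.8, 1.8], [0.8, -0.8, 3.0], [1.9, 11.0, 2.5], [2.1, 13.1, 0.3], [3.6, 9.6, 2.2], [4.4, 1.1, 1.4], [5.6, 12.8, 0.9], [7.4, 0.6, -2.2], [8.4, -1.6, 5.0], [9.1, 10.4, 3.7], [9.3, 9.8, 0.8], [11.1, 8.3, 0.8], [11.3, -2.0, 1.5], [13.6, -1.1, 3.1], [14.0, 6.2, 2.8], [15.1, 7.8, 2.3], [15.4, 4.9, 2.2], [15.8, 6.9, 0.3], [16.4, 9.2, 2.2], [17.8, -2.2, 1.6], [18.2, 7.2, -1.0], [19.7, 11.3, -0.1], [20.3, 0.7, 1.2], [20.9, 7.9, 1.2], [21.9, 12.2, 1.4], [22.2, 1.8, 2.2], [23.8, 10.7, 1.5], [24.4, 0.1, 3.0], [24.8, 2.1, 1.1], [25.7, -1.1, 2.0], [26.3, 16.3, 1.8], [27.1, 0.3, 2.0], [27.3, 13.0, 2.9], [27.7, -2.7, 2.4], [29.6, -2.1, 0.3], [30.1, -1.9, 4.3], [30.8, 15.0, 0.9], [32.0, 19.2, 1.4], [32.9, 16.0, 2.2], [33.5, -2.1, 4.8], [35.5, 0.6, 0.3], [39.1, 0.3, 1.2]]
top 20
[[0.7, 13.0, -0.8], [2.9, 11.0, 2.7], [5.6, 13.4, 0.5], [8.2, 8.8, 3.0], [10.7, 9.0, 3.5], [23.5, 14.4, 1.7], [25.8, 12.4, 4.6], [28.2, 15.0, 4.2], [28.5, 12.4, 3.7], [30.9, 17.5, 2.7]]
```

Request:
{"fn": "send_rows", "kwargs": {
  "series": [
    {"grip": 0,"dx": 0,"dy": 0,"dz": -20,"turn": 0},
    {"grip": 0,"dx": -6,"dy": 40,"dz": 0,"turn": 0},
    {"grip": 0,"dx": -6,"dy": 40,"dz": 0,"turn": 0},
    {"grip": 0,"dx": -6,"dy": 40,"dz": 0,"turn": 0},
    {"grip": 0,"dx": -6,"dy": 40,"dz": 0,"turn": 0},
    {"grip": 0,"dx": -6,"dy": 40,"dz": 0,"turn": 0},
    {"grip": 0,"dx": -6,"dy": 40,"dz": 0,"turn": 0},
    {"grip": 0,"dx": -4,"dy": 22,"dz": 0,"turn": 0},
    {"grip": 0,"dx": 0,"dy": 0,"dz": 20,"turn": 0},
    {"grip": 0,"dx": 0,"dy": 0,"dz": 11,"turn": 0},
    {"grip": 0,"dx": 0,"dy": 0,"dz": 0,"turn": 0},
    {"grip": 0,"dx": 0,"dy": 0,"dz": 0,"turn": 0},
    {"grip": 0,"dx": 0,"dy": 0,"dz": 0,"turn": 0}
  ]
}}

```text
clock: 11.4
tool_pos: [0.5335, 0.0342, 0.1807]
eef_rot: [0.054, 0.999, -0.0, 0.0]
contact_force: [-0.1, 0.2, 0.0]
opening: 0.195
```

```bash
cat > look.py <<'E'
from h import *
import sys
tool([.5323,.035,.1798])
M,o=clippose(); print('clip o',o.round(4),'tip',(o+M[:,0]*.04).round(4))
n=sys.argv[1]
p=snapshot('scene'); pickle.dump(p,open('scene'+n+'.pkl','wb')); save('s'+n,p)
u=proj(p,[.62,.02,.18]).astype(int); overlay(p,(u[0]-30,u[1]-35,u[0]+30,u[1]+25),6.6,'sz'+n,M,o)
p=snapshot('top'); pickle.dump(p,open('top'+n+'.pkl','wb')); save('t'+n,p)
u=proj(p,[.62,.02,.18]).astype(int); overlay(p,(u[0]-30,u[1]-35,u[0]+30,u[1]+35),6.6,'tz'+n,M,o)
E
python3 look.py 8
```

```text
tcp [0.5335 0.0342 0.1807] jaw yaw -0.1071 tilt [ 8.e-04 -1.e-04 -1.e+00] F [-0.1  0.2  0. ] open 0.195 t 11.4
shift mm [1.3 0.7 0.9]
clip o [0.5814 0.022  0.1819] tip [0.6212 0.0177 0.182 ]
```

View pics/sz8.png

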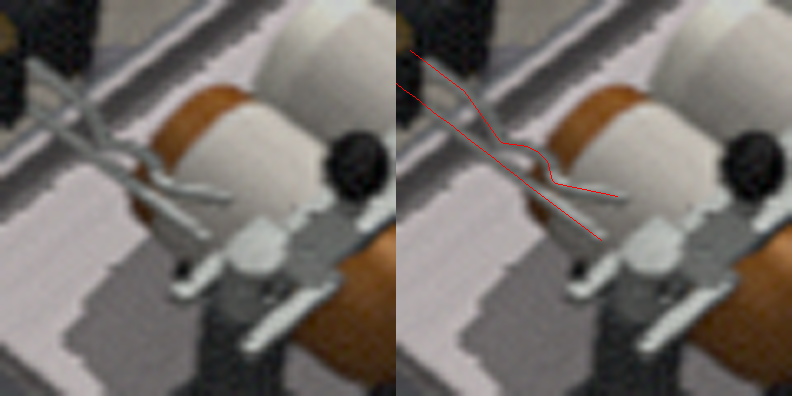

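View pics/tz8.png

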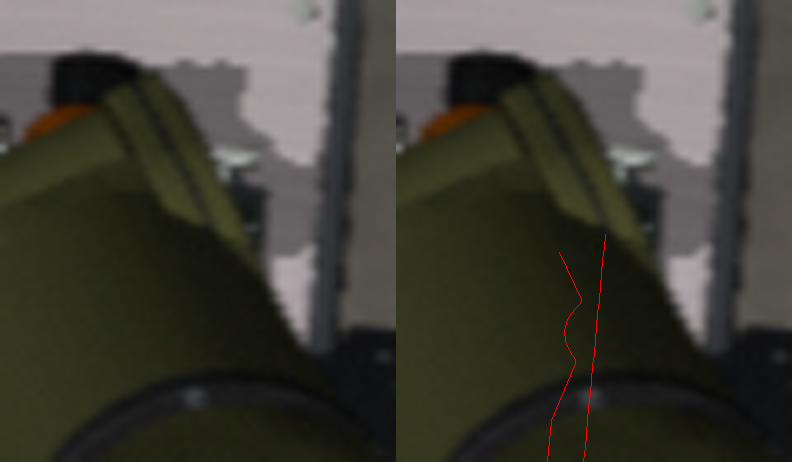

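```bash
python3 - <<'E'
from h import *
# overlay bar outline & housing at given yaw on scene3/top3
def ov(yaw,name):
    y=np.array([-np.sin(yaw),np.cos(yaw),0]); x=np.array([np.cos(yaw),np.sin(yaw),0]); st=np.array([.640,.0168,0])
    out=[]
    for n,crop in [('scene3',(290,120,400,220)),('top3',(155,150,265,250))]:
        p=pickle.load(open(n+'.pkl','rb')); a,b,c,d=crop;k=3.6*1.0
        k=7
        im=np.ascontiguousarray(cv2.resize(p['img'][b:d,a:c,::-1],None,fx=k,fy=k,interpolation=cv2.INTER_CUBIC))
        for s in (-.012,.012):
            X=np.array([st+y*.06+x*s+[0,0,.172],st+y*.22+x*s+[0,0,.172]])
            u=proj(p,X); cv2.polylines(im,[np.round((u-[a,b]+.5)*k-.5).astype(int)],False,(0,0,255),1)
        for s in (-.0185,.0185):
            X=np.array([st-y*.019+x*s+[0,0,.172],st+y*.03+x*s+[0,0,.172]])
            u=proj(p,X); cv2.polylines(im,[np.round((u-[a,b]+.5)*k-.5).astype(int)],False,(0,0,255),1)
        cv2.imwrite(f'pics/{name}_{n}.png',im[:600])
ov(-.1036,'y1')
E
```

```text
(no output)
```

View pics/y1_scene3.png

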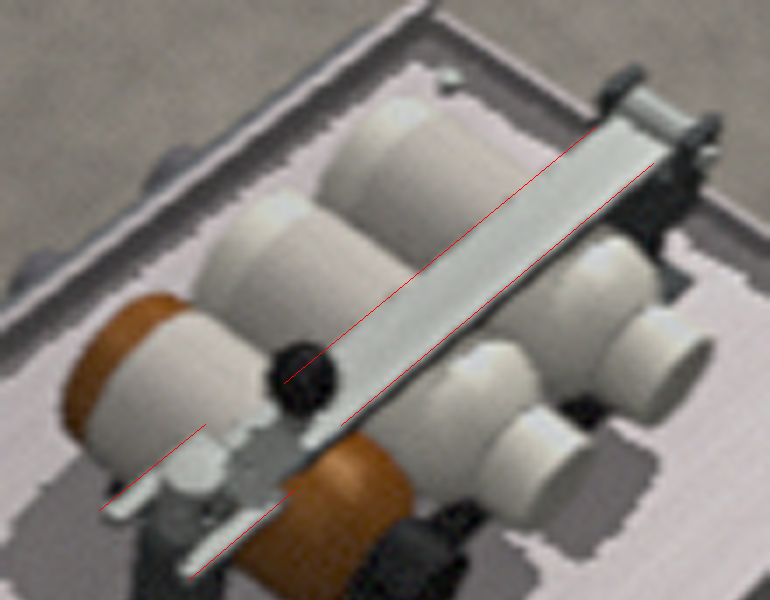

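View pics/y1_top3.png

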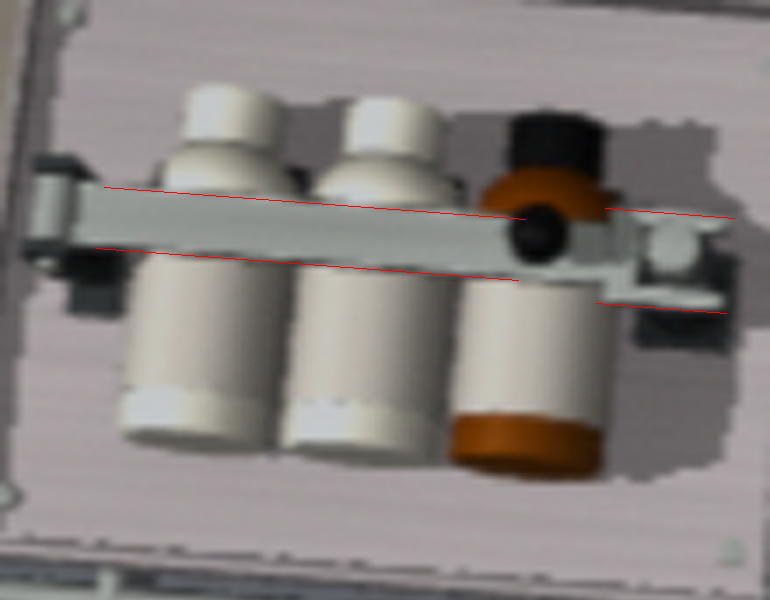

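Request:
{"fn": "send_rows", "kwargs": {
  "series": [
    {"grip": 0,"dx": 0,"dy": 0.8,"dz": 0.9,"turn": -0.005},
    {"grip": 0,"dx": 0,"dy": 0,"dz": 0,"turn": 0},
    {"grip": 0,"dx": 0,"dy": 0,"dz": 0,"turn": 0}
  ]
}}

```text
clock: 11.8
tool_pos: [0.5333, 0.0357, 0.1794]
eef_rot: [0.05, 0.999, 0.0, 0.0]
contact_force: [0.7, 0.1, -1.2]
opening: 0.195
```

```bash
python3 look.py 9; python3 -c "
from h import *
S=[get_state() for _ in range(1)]
M,o=clippose();t=o+M[:,0]*.04
print('tip lateral err mm', 1000*(t[1]-(.017-.102*(t[0]-.640))), 'z',1000*(t[2]-.181))
p=pickle.load(open('scene9.pkl','rb'))
cv2.imwrite('pics/zz9.png',cv2.resize(p['img'][165:215,290:345,::-1],None,fx=12,fy=12,interpolation=cv2.INTER_CUBIC))
"
```

```text
tcp [0.5333 0.0357 0.1794] jaw yaw -0.1007 tilt [ 2.e-04  1.e-04 -1.e+00] F [ 0.7  0.1 -1.2] open 0.195 t 11.8
shift mm [ 0.9 -0.8 -0.4]
clip o [0.5813 0.0238 0.1806] tip [0.6211 0.0198 0.1806]
tip lateral err mm 0.8292846868959737 z -0.43169989029084865
```

View pics/zz9.png

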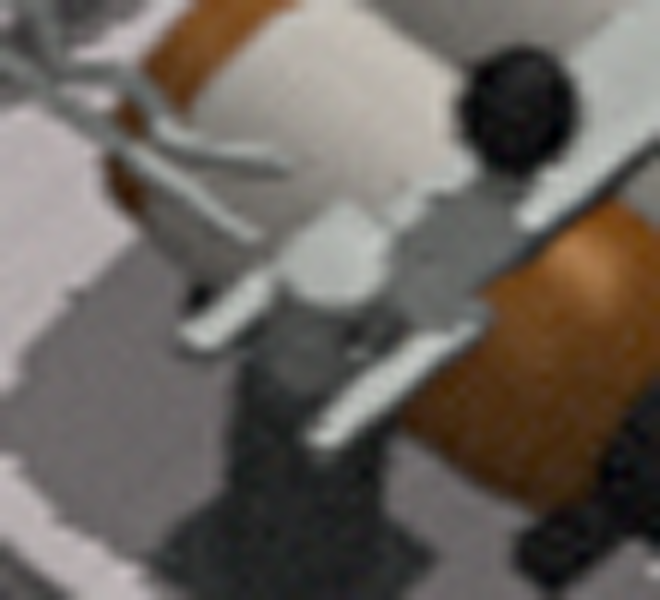

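```bash
python3 - <<'E'
from h import *
p=pickle.load(open('scene9.pkl','rb'))
g=cv2.cvtColor(p['img'],cv2.COLOR_RGB2GRAY)
print(g[186:198,311:326])
print('expected', proj(p,[[.650,.0160,.181],[.650,.0180,.181],[.650,.0160,.183]]))
print('meas', ray(p,319.3,192.6,.181))
E
```

```text
[[101 106 144 165 170 172 172 178 181 187 166 124 102  98  89]
 [133 146 153 166 170 171 169 174 179 184 170 130 102 102 107]
 [183 147 118 145 169 169 171 171 179 180 155 111 100 105 108]
 [179 133  84 109 150 165 164 167 173 150 108  91 104 106 102]
 [154 102  67  74  88 107 120 118 111  85  70  80  94 105 103]
 [ 83  68  68  75  75  72  71  71  70  61  64  65  71  97 106]
 [ 45  62  73  75  75  76  69  57  38  54  70  56  59  93 120]
 [ 56  69  68  77  84  79  71  53  48  64  57  52  95 155 183]
 [ 57  63  71  73  72  73  72  65  97  89  66  98 153 184 185]
 [ 49  63  78  77  73  72  70  67  66  85 130 166 185 188 147]
 [ 42  51  71  76  76  74  68  66  91 153 181 183 184 141  76]
 [ 43  51  50  64  68  62  64  95 154 180 180 177 134  72  45]]
expected [[319.85684453 192.52205395]
 [320.40527214 191.94828728]
 [319.93817714 191.95842272]]
meas [0.64920266 0.01506946 0.181     ]
```

Request:
{"fn": "send_rows", "kwargs": {
  "series": [
    {"grip": 0,"dx": 0,"dy": -1,"dz": -0.3,"turn": 0},
    {"grip": 0,"dx": 0,"dy": 0,"dz": 0,"turn": 0},
    {"grip": 0,"dx": 0,"dy": 0,"dz": 0,"turn": 0}
  ]
}}

```text
clock: 12.2
tool_pos: [0.5331, 0.0346, 0.1796]
eef_rot: [0.05, 0.999, 0.0, -0.0]
contact_force: [0.2, 0.3, -0.8]
opening: 0.198
```

```bash
cat > lat.py <<'E'
from h import *
import sys
n=int(sys.argv[1]) if len(sys.argv)>1 else 6
R=[]
for i in range(n):
    M,o=clippose(); s=get_state(); t=o+M[:,0]*.04
    R.append([1000*(t[1]-(.0167-.102*(t[0]-.640))),1000*(o[2]-.181),1000*(t[2]-.181),np.arctan2(M[1,0],M[0,0]),*s['contact_force'],*(1000*t),s['opening']])
    if i<n-1: snapshot('scene')
R=np.array(R);print('lat z_o z_tip yaw F(3) tip(3) open');print(R.mean(0).round(3));print(R.std(0).round(3),s['clock'])
E
python3 lat.py
```

```text
lat z_o z_tip yaw F(3) tip(3) open
[ 1.20000e-01 -1.92000e-01 -1.92000e-01 -1.01000e-01  5.70000e-02
  2.05000e-01 -1.43000e-01  6.21001e+02  1.87580e+01  1.80808e+02
  1.97000e-01]
[0.041 0.013 0.014 0.    0.549 0.522 0.394 0.011 0.04  0.014 0.003] 12.45
```

Request:
{"fn": "send_rows", "kwargs": {
  "series": [
    {"grip": 0,"dx": -4,"dy": 0,"dz": -0.2,"turn": 0},
    {"grip": 0,"dx": -4,"dy": 0,"dz": 0,"turn": 0},
    {"grip": 0,"dx": -3,"dy": 0,"dz": 0,"turn": 0},
    {"grip": 0,"dx": -2,"dy": 0,"dz": 0,"turn": 0},
    {"grip": 0,"dx": 0,"dy": 0,"dz": 0,"turn": 0}
  ]
}}

```text
clock: 12.95
tool_pos: [0.5465, 0.0333, 0.1798]
eef_rot: [0.05, 0.999, 0.0, 0.0]
contact_force: [0.1, 0.5, -0.2]
opening: 0.198
```

```bash
python3 lat.py 3
```

```text
lat z_o z_tip yaw F(3) tip(3) open
[ 1.16000e-01 -5.10000e-02 -5.10000e-02 -1.01000e-01 -2.20000e-02
  7.00000e-02 -1.37000e-01  6.34075e+02  1.74210e+01  1.80949e+02
  1.99000e-01]
[0.016 0.019 0.028 0.    0.221 0.534 0.49  0.204 0.013 0.028 0.   ] 13.05
```

Request:
{"fn": "send_rows", "kwargs": {
  "series": [
    {"grip": 0,"dx": -2,"dy": 0,"dz": 0,"turn": 0},
    {"grip": 0,"dx": -2,"dy": 0,"dz": 0,"turn": 0},
    {"grip": 0,"dx": 0,"dy": 0,"dz": 0,"turn": 0}
  ]
}}

```text
clock: 13.35
tool_pos: [0.5504, 0.033, 0.1799]
eef_rot: [0.05, 0.999, 0.0, 0.0]
contact_force: [-1.0, -0.4, 0.1]
opening: 0.198
```

```bash
python3 lat.py 3
```

```text
lat z_o z_tip yaw F(3) tip(3) open
[ 1.40000e-01  3.40000e-02  4.30000e-02 -1.01000e-01 -7.17000e-01
  1.90000e-02  2.30000e-02  6.38112e+02  1.70320e+01  1.81043e+02
  1.97000e-01]
[0.018 0.029 0.037 0.    0.593 0.374 0.313 0.135 0.017 0.037 0.001] 13.45
```

```bash
python3 - <<'E'
from h import *
p=snapshot('scene'); pickle.dump(p,open('scene10.pkl','wb'))
q=pickle.load(open('scene9.pkl','rb'))
f_=lambda p:cv2.resize(p['img'][165:215,290:345,::-1],None,fx=7,fy=7,interpolation=cv2.INTER_CUBIC)
cv2.imwrite('pics/c10.png',np.hstack([f_(q),f_(p)]))
E
```

```text
(no output)
```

View pics/c10.png

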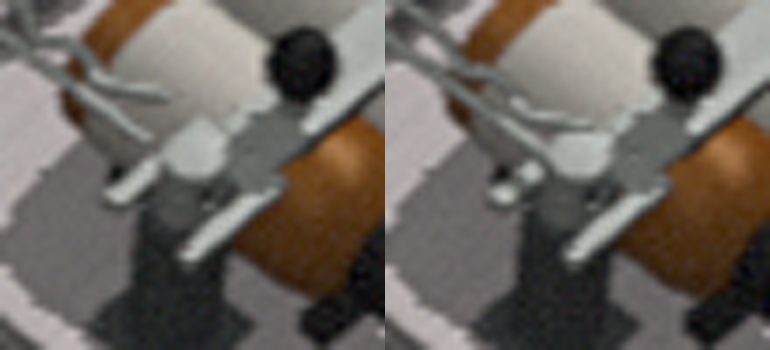

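Request:
{"fn": "send_rows", "kwargs": {
  "series": [
    {"grip": 0,"dx": -3,"dy": 0,"dz": 0,"turn": 0},
    {"grip": 0,"dx": -3,"dy": 0,"dz": 0,"turn": 0},
    {"grip": 0,"dx": -3,"dy": 0,"dz": 0,"turn": 0},
    {"grip": 0,"dx": -3,"dy": 0,"dz": 0,"turn": 0},
    {"grip": 0,"dx": 0,"dy": 0,"dz": 0,"turn": 0}
  ]
}}

```text
clock: 14.0
tool_pos: [0.5626, 0.0317, 0.1798]
eef_rot: [0.05, 0.999, 0.0, 0.0]
contact_force: [-0.2, -0.2, -0.1]
opening: 0.195
```

```bash
python3 lat.py 3;python3 - <<'E'
from h import *
p=snapshot('scene'); pickle.dump(p,open('scene11.pkl','wb'))
q=pickle.load(open('scene10.pkl','rb'))
f_=lambda p:cv2.resize(p['img'][165:215,290:345,::-1],None,fx=7,fy=7,interpolation=cv2.INTER_CUBIC)
cv2.imwrite('pics/c11.png',np.hstack([f_(q),f_(p)]))
E
```

```text
lat z_o z_tip yaw F(3) tip(3) open
[ 1.70000e-01 -1.70000e-02 -8.00000e-03 -1.01000e-01 -1.45000e-01
 -1.62000e-01 -2.39000e-01  6.50135e+02  1.58360e+01  1.80992e+02
  1.97000e-01]
[0.003 0.029 0.04  0.    0.094 0.168 0.091 0.237 0.021 0.04  0.002] 14.1
```

View pics/c11.png

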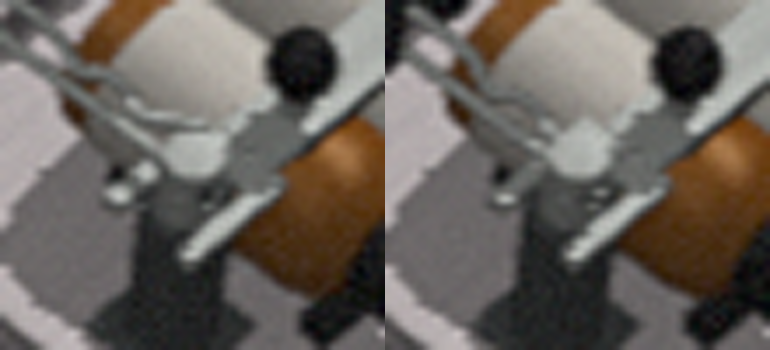

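Request:
{"fn": "send_rows", "kwargs": {
  "series": [
    {"grip": 0,"dx": -2,"dy": 0,"dz": 0,"turn": 0},
    {"grip": 0,"dx": -2,"dy": 0,"dz": 0,"turn": 0},
    {"grip": 0,"dx": -2,"dy": 0,"dz": 0,"turn": 0},
    {"grip": 0,"dx": -2,"dy": 0,"dz": 0,"turn": 0},
    {"grip": 0,"dx": 0,"dy": 0,"dz": 0,"turn": 0}
  ]
}}

```text
clock: 14.65
tool_pos: [0.5697, 0.0316, 0.1796]
eef_rot: [0.05, 0.999, 0.0, -0.0]
contact_force: [-2.7, 1.6, -0.3]
opening: 0.199
```

Request:
{"fn": "send_rows", "kwargs": {
  "series": [
    {"grip": 0,"dx": -2,"dy": 0,"dz": 0,"turn": 0},
    {"grip": 0,"dx": -2,"dy": 0,"dz": 0,"turn": 0},
    {"grip": 0,"dx": 0,"dy": 0,"dz": 0,"turn": 0}
  ]
}}

```text
clock: 14.95
tool_pos: [0.5746, 0.0308, 0.1799]
eef_rot: [0.05, 0.999, 0.0, 0.001]
contact_force: [-1.4, 2.9, -0.7]
opening: 0.201
```

```bash
python3 lat.py 3;python3 - <<'E'
from h import *
p=snapshot('scene'); pickle.dump(p,open('scene12.pkl','wb'))
q=pickle.load(open('scene11.pkl','rb'))
f_=lambda p:cv2.resize(p['img'][165:215,290:345,::-1],None,fx=7,fy=7,interpolation=cv2.INTER_CUBIC)
cv2.imwrite('pics/c12.png',np.hstack([f_(q),f_(p)]))
E
```

```text
lat z_o z_tip yaw F(3) tip(3) open
[ 4.22000e-01  1.33000e-01  1.72000e-01 -1.01000e-01 -1.81800e+00
  2.95500e+00 -3.77000e-01  6.62364e+02  1.48410e+01  1.81172e+02
  1.99000e-01]
[0.072 0.018 0.018 0.    0.373 0.063 0.447 0.06  0.066 0.018 0.002] 15.05
```

View pics/c12.png

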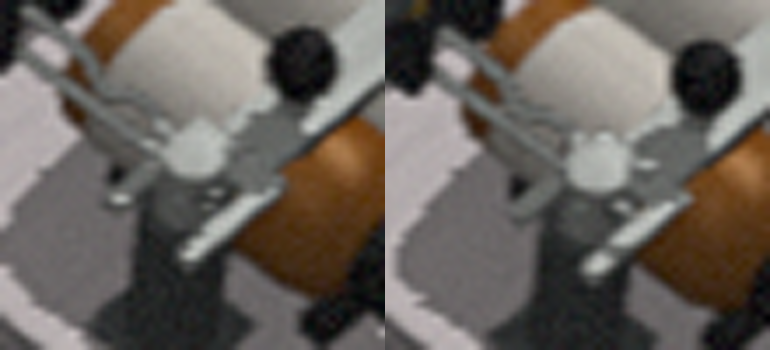

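Request:
{"fn": "send_rows", "kwargs": {
  "series": [
    {"grip": 0,"dx": -2,"dy": 0,"dz": 0,"turn": 0},
    {"grip": 0,"dx": -2,"dy": 0,"dz": 0,"turn": 0},
    {"grip": 0,"dx": -2,"dy": 0,"dz": 0,"turn": 0},
    {"grip": 0,"dx": -2,"dy": 0,"dz": 0,"turn": 0},
    {"grip": 0,"dx": 0,"dy": 0,"dz": 0,"turn": 0}
  ]
}}

```text
clock: 15.6
tool_pos: [0.5823, 0.0298, 0.1798]
eef_rot: [0.05, 0.999, 0.0, 0.0]
contact_force: [-3.0, 2.7, -0.5]
opening: 0.196
```

Request:
{"fn": "send_rows", "kwargs": {
  "series": [
    {"grip": 0,"dx": -2,"dy": 0,"dz": 0,"turn": 0},
    {"grip": 0,"dx": -2,"dy": 0,"dz": 0,"turn": 0},
    {"grip": 0,"dx": 0,"dy": 0,"dz": 0,"turn": 0}
  ]
}}

```text
clock: 15.9
tool_pos: [0.5833, 0.0297, 0.179]
eef_rot: [0.05, 0.999, -0.0, -0.003]
contact_force: [-7.2, 3.8, 0.2]
opening: 0.196
```

Request:
{"fn": "send_rows", "kwargs": {
  "series": [
    {"grip": 0,"dx": -2,"dy": 0,"dz": 0,"turn": 0},
    {"grip": 0,"dx": -2,"dy": 0,"dz": 0,"turn": 0},
    {"grip": 0,"dx": 0,"dy": 0,"dz": 0,"turn": 0}
  ]
}}

```text
clock: 16.2
tool_pos: [0.5876, 0.0295, 0.1791]
eef_rot: [0.05, 0.999, -0.0, -0.003]
contact_force: [-6.8, 4.8, -0.2]
opening: 0.2
```

```bash
python3 lat.py 2
```

```text
lat z_o z_tip yaw F(3) tip(3) open
[ 5.46000e-01 -9.23000e-01 -1.11200e+00 -1.00000e-01 -6.33000e+00
  4.67400e+00 -1.93000e-01  6.75551e+02  1.36200e+01  1.79888e+02
  1.99000e-01]
[0.013 0.042 0.053 0.    0.423 0.106 0.032 0.123 0.001 0.053 0.002] 16.25
```

Request:
{"fn": "send_rows", "kwargs": {
  "series": [
    {"grip": 0,"dx": -1.5,"dy": 0.4,"dz": -0.6,"turn": 0},
    {"grip": 0,"dx": 0,"dy": 0,"dz": 0,"turn": 0}
  ]
}}

```text
clock: 16.45
tool_pos: [0.5896, 0.0296, 0.1798]
eef_rot: [0.05, 0.999, -0.0, -0.002]
contact_force: [-4.9, 3.7, -0.4]
opening: 0.198
```

```bash
python3 lat.py 2;python3 - <<'E'
from h import *
p=snapshot('scene'); pickle.dump(p,open('scene13.pkl','wb'))
q=pickle.load(open('scene12.pkl','rb'))
f_=lambda p:cv2.resize(p['img'][165:215,290:345,::-1],None,fx=7,fy=7,interpolation=cv2.INTER_CUBIC)
cv2.imwrite('pics/c13.png',np.hstack([f_(q),f_(p)]))
E
```

```text
lat z_o z_tip yaw F(3) tip(3) open
[ 8.31000e-01 -1.43000e-01 -2.99000e-01 -1.00000e-01 -4.97100e+00
  3.68500e+00 -7.49000e-01  6.77480e+02  1.37090e+01  1.80701e+02
  1.99000e-01]
[0.01  0.016 0.021 0.    0.085 0.029 0.31  0.044 0.015 0.021 0.001] 16.5
```

View pics/c13.png

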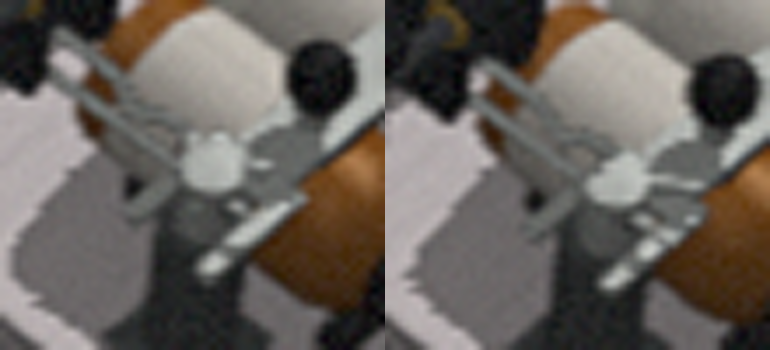

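Request:
{"fn": "send_rows", "kwargs": {
  "series": [
    {"grip": 0,"dx": -1.5,"dy": 0,"dz": 0,"turn": 0},
    {"grip": 0,"dx": -1.5,"dy": 0,"dz": 0,"turn": 0},
    {"grip": 0,"dx": 0,"dy": 0,"dz": 0,"turn": 0}
  ]
}}

```text
clock: 16.85
tool_pos: [0.5947, 0.0293, 0.1803]
eef_rot: [0.05, 0.999, 0.0, 0.0]
contact_force: [-0.3, 3.9, -1.3]
opening: 0.196
```

Request:
{"fn": "send_rows", "kwargs": {
  "series": [
    {"grip": 0,"dx": -1.5,"dy": 0,"dz": 0,"turn": 0},
    {"grip": 0,"dx": -1.5,"dy": 0,"dz": 0,"turn": 0},
    {"grip": 0,"dx": 0,"dy": 0,"dz": 0,"turn": 0}
  ]
}}

```text
clock: 17.15
tool_pos: [0.6006, 0.0287, 0.1813]
eef_rot: [0.051, 0.999, 0.001, 0.003]
contact_force: [4.0, 3.7, -1.0]
opening: 0.199
```

```bash
python3 lat.py 2;python3 - <<'E'
from h import *
p=snapshot('scene'); pickle.dump(p,open('scene14.pkl','wb'))
q=pickle.load(open('scene13.pkl','rb'))
f_=lambda p:cv2.resize(p['img'][165:215,290:345,::-1],None,fx=7,fy=7,interpolation=cv2.INTER_CUBIC)
cv2.imwrite('pics/c14.png',np.hstack([f_(q),f_(p)]))
E
```

```text
lat z_o z_tip yaw F(3) tip(3) open
[ 9.99000e-01  1.79800e+00  2.05900e+00 -1.01000e-01  3.32500e+00
  4.15700e+00 -1.38800e+00  6.88420e+02  1.27600e+01  1.83059e+02
  1.98000e-01]
[0.017 0.012 0.012 0.    0.706 0.492 0.36  0.005 0.016 0.012 0.001] 17.2
```

View pics/c14.png

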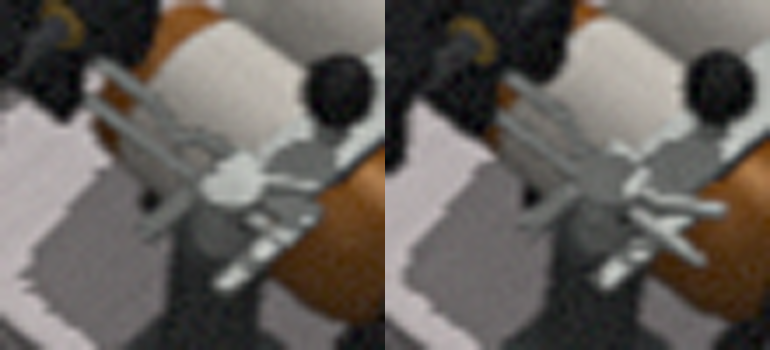

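Request:
{"fn": "send_rows", "kwargs": {
  "series": [
    {"grip": 0,"dx": -2,"dy": 0,"dz": 1,"turn": 0},
    {"grip": 0,"dx": -1,"dy": 0,"dz": 0,"turn": 0},
    {"grip": 0,"dx": 0,"dy": 0,"dz": 0,"turn": 0}
  ]
}}

```text
clock: 17.55
tool_pos: [0.6012, 0.028, 0.1796]
eef_rot: [0.051, 0.999, 0.0, 0.001]
contact_force: [2.0, 3.5, -0.1]
opening: 0.199
```

```bash
python3 lat.py 2;python3 - <<'E'
from h import *
p=snapshot('scene'); pickle.dump(p,open('scene15.pkl','wb'))
q=pickle.load(open('scene14.pkl','rb'))
f_=lambda p:cv2.resize(p['img'][165:215,290:345,::-1],None,fx=7,fy=7,interpolation=cv2.INTER_CUBIC)
cv2.imwrite('pics/c15.png',np.hstack([f_(q),f_(p)]))
E
```

```text
lat z_o z_tip yaw F(3) tip(3) open
[ 3.36000e-01 -9.30000e-02 -2.90000e-02 -1.01000e-01  2.07500e+00
  2.89300e+00 -3.42000e-01  6.89018e+02  1.20360e+01  1.80971e+02
  1.96000e-01]
[0.008 0.001 0.001 0.    0.123 0.635 0.225 0.032 0.011 0.001 0.003] 17.6
```

View pics/c15.png

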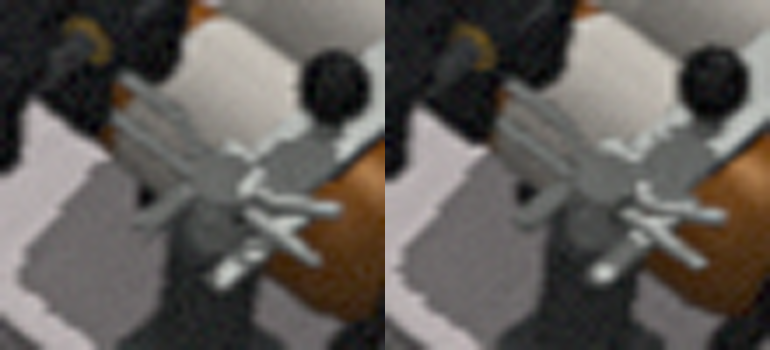

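```bash
cat > knob.py <<'E'
from h import *
import sys
from scipy.optimize import least_squares
for n in sys.argv[1:]:
    p=pickle.load(open(n+'.pkl','rb')); P,uv=pts(p)
    kn=P[(P[:,0]>.62)&(P[:,0]<.69)&(P[:,1]>.045)&(P[:,1]<.085)&(P[:,2]>.183)&(P[:,2]<.21)]
    s=least_squares(lambda x:np.linalg.norm(kn-x,axis=1)-.012,kn.mean(0)-[0,0,.005],loss='soft_l1',f_scale=.001)
    print(n,s.x.round(4),len(kn))
E
python3 knob.py scene3 scene9 scene11 scene12 scene13 scene14 scene15
```

```text
scene3 [0.6454 0.0674 0.1916] 96
scene9 [0.6447 0.0675 0.1913] 96
scene11 [0.6447 0.0676 0.1919] 96
scene12 [0.6528 0.0665 0.192 ] 96
scene13 [0.66   0.0657 0.1921] 93
scene14 [0.6583 0.0663 0.1924] 96
scene15 [0.6557 0.0665 0.1922] 96
```

Request:
{"fn": "send_rows", "kwargs": {
  "series": [
    {"grip": 0,"dx": -1.5,"dy": 0,"dz": 0,"turn": 0},
    {"grip": 0,"dx": -1.5,"dy": 0,"dz": 0,"turn": 0},
    {"grip": 0,"dx": 0,"dy": 0,"dz": 0,"turn": 0}
  ]
}}

```text
clock: 17.95
tool_pos: [0.6019, 0.028, 0.1789]
eef_rot: [0.05, 0.999, -0.0, -0.002]
contact_force: [-1.4, 2.7, -0.1]
opening: 0.198
```

```bash
python3 lat.py 2;python3 - <<'E'
from h import *
p=snapshot('scene'); pickle.dump(p,open('scene16.pkl','wb'))
E
python3 knob.py scene16
```

```text
lat z_o z_tip yaw F(3) tip(3) open
[ 4.57000e-01 -1.09000e+00 -1.21900e+00 -1.01000e-01 -2.19800e+00
  2.44600e+00 -5.40000e-02  6.89749e+02  1.20820e+01  1.79781e+02
  1.99000e-01]
[0.007 0.018 0.022 0.    0.761 0.293 0.078 0.005 0.007 0.022 0.002] 18.0
scene16 [0.6557 0.0668 0.1919] 96
```

Request:
{"fn": "send_rows", "kwargs": {
  "series": [
    {"grip": 0,"dx": 0.7,"dy": 0.4,"dz": -0.6,"turn": 0},
    {"grip": 0,"dx": 0,"dy": 0,"dz": 0,"turn": 0},
    {"grip": 0.25,"dx": 0,"dy": 0,"dz": 0,"turn": 0},
    {"grip": 0.35,"dx": 0,"dy": 0,"dz": 0,"turn": 0},
    {"grip": 0.4,"dx": 0,"dy": 0,"dz": 0,"turn": 0},
    {"grip": 0.4,"dx": 0,"dy": 0,"dz": 0,"turn": 0},
    {"grip": 0.4,"dx": 0,"dy": 0,"dz": 0,"turn": 0}
  ]
}}

```text
clock: 18.75
tool_pos: [0.603, 0.0281, 0.1801]
eef_rot: [0.051, 0.999, -0.0, 0.0]
contact_force: [-0.7, -0.4, 0.1]
opening: 0.4
```

```bash
python3 - <<'E'
from h import *
tool(None)
p=snapshot('scene'); pickle.dump(p,open('scene17.pkl','wb'))
q=pickle.load(open('scene16.pkl','rb'))
f_=lambda p:cv2.resize(p['img'][165:215,290:345,::-1],None,fx=7,fy=7,interpolation=cv2.INTER_CUBIC)
cv2.imwrite('pics/c17.png',np.hstack([f_(q),f_(p)]))
E
python3 knob.py scene17
```

```text
tcp [0.603  0.0281 0.1801] jaw yaw -0.1012 tilt [ 5.e-04 -2.e-04 -1.e+00] F [-0.7 -0.4  0.1] open 0.4 t 18.75
scene17 [0.6559 0.0662 0.1919] 96
```

View pics/c17.png

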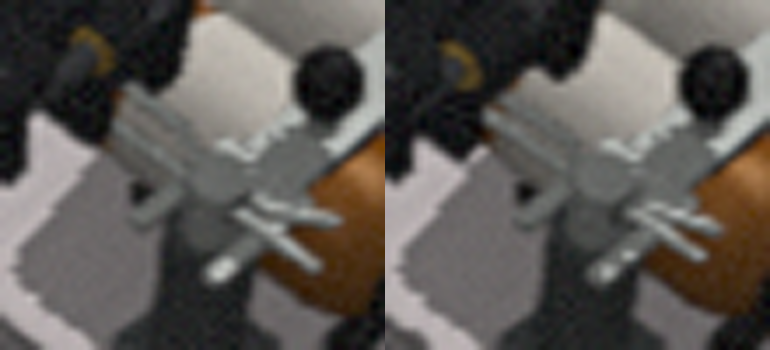

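Request:
{"fn": "send_rows", "kwargs": {
  "series": [
    {"grip": 0.4,"dx": 0,"dy": 0,"dz": -10,"turn": 0},
    {"grip": 0.4,"dx": 0,"dy": 0,"dz": -20,"turn": 0},
    {"grip": 0.4,"dx": 0,"dy": 0,"dz": -40,"turn": 0},
    {"grip": 0.4,"dx": 40,"dy": 0,"dz": -20,"turn": 0},
    {"grip": 0.4,"dx": 45,"dy": 0,"dz": 0,"turn": 0},
    {"grip": 0.4,"dx": 45,"dy": 0,"dz": 0,"turn": 0},
    {"grip": 0.4,"dx": 30,"dy": 30,"dz": 0,"turn": 0},
    {"grip": 0.4,"dx": 0,"dy": 45,"dz": 0,"turn": 0},
    {"grip": 0.4,"dx": 0,"dy": 45,"dz": 0,"turn": 0},
    {"grip": 0.4,"dx": 0,"dy": 45,"dz": 0,"turn": 0},
    {"grip": 0.4,"dx": 0,"dy": 45,"dz": 0,"turn": 0},
    {"grip": 0.4,"dx": 0,"dy": 0,"dz": 0,"turn": 0},
    {"grip": 0.4,"dx": 0,"dy": 0,"dz": 0,"turn": 0}
  ]
}}

```text
clock: 20.1
tool_pos: [0.4644, 0.2544, 0.2704]
eef_rot: [0.049, 0.999, 0.0, 0.0]
contact_force: [0.2, -0.9, 0.1]
opening: 0.401
```

```bash
python3 - <<'E'
from h import *
tool(None)
for n,c in [('scene',(280,165,350,215)),('top',(225,160,285,230))]:
    p=snapshot(n); pickle.dump(p,open(n+'18.pkl','wb')); save(n+'18',p)
    a,b,x,y=c; cv2.imwrite(f'pics/{n}18z.png',cv2.resize(p['img'][b:y,a:x,::-1],None,fx=8,fy=8,interpolation=cv2.INTER_CUBIC))
E
python3 knob.py scene18 top18
```

```text
tcp [0.4644 0.2544 0.2704] jaw yaw -0.0983 tilt [ 3.e-04  2.e-04 -1.e+00] F [ 0.2 -0.9  0.1] open 0.401 t 20.1
scene18 [0.6556 0.0663 0.1918] 94
top18 [0.6572 0.066  0.1935] 66
```

View pics/scene18z.png

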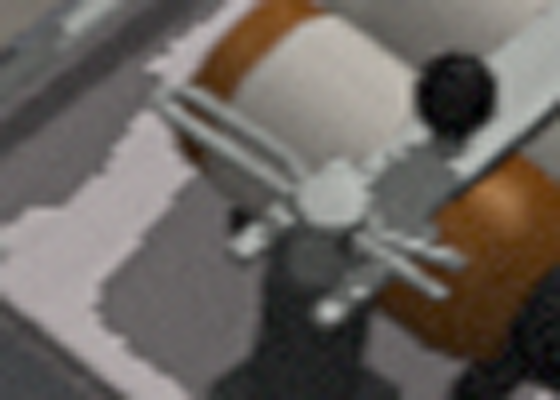

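View pics/top18z.png

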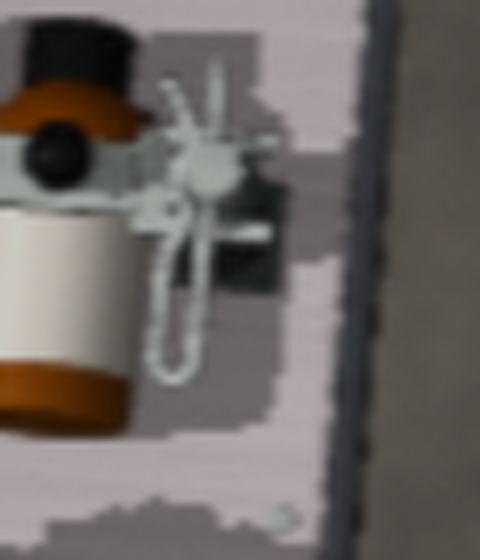

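```bash
python3 - <<'E'
from h import *
X=np.array([.9948,-.102]);Y=np.array([.102,.9948])
for n,o,k,L in [('scene18',(280,165),8,dict(tip=(446,292),head=(158,90),studtop=(331,193))),('top18',(225,160),8,dict(tip=(217,62),head=(172,384),studtop=(214,165)))]:
    p=pickle.load(open(n+'.pkl','rb'))
    st=ray(p,o[0]+(L['studtop'][0]+.5)/k-.5,o[1]+(L['studtop'][1]+.5)/k-.5,.192)[:2]
    print(n,'stud',st.round(4))
    st2=np.array([.640,.0168])+.0112*X
    for q in ['tip','head']:
        g=ray(p,o[0]+(L[q][0]+.5)/k-.5,o[1]+(L[q][1]+.5)/k-.5,.181)[:2]
        print(q,g.round(4),'along',1000*(g-st)@X,1000*(g-st2)@X,'lat',1000*(g-st)@Y,1000*(g-st2)@Y)
E
python3 - <<'E'
import sys; sys.path.insert(0,'.')
E
python3 - <<'E'
import os; os.chdir('.')
import sys; sys.path.insert(0,'.')
from h import *
for n in ['scene18','top18']:
    p=pickle.load(open(n+'.pkl','rb'));P,_=pts(p)
    B=P[(P[:,1]>.09)&(P[:,1]<.22)&(P[:,0]>.655)&(P[:,0]<.675)&(P[:,2]>.166)&(P[:,2]<.180)]
    print(n,np.polyfit(B[:,1],B[:,2],1).round(4),len(B))
    C=P[(P[:,0]>.55)&(P[:,0]<.635)&(P[:,1]>.0)&(P[:,1]<.06)&(P[:,2]>.166)&(P[:,2]<.2)]
    print(C[np.argsort(C[:,0])].round(4)[::4].tolist())
E
```

```text
scene18 stud [0.6499 0.0184]
tip [0.6886 0.0185] along 38.44532904725385 36.941691170657634 lat 4.044517483109659 6.649509095565713
head [0.5881 0.0245] along -62.10481484680651 -63.60845272340273 lat -0.24024385108804983 2.3647477613680046
top18 stud [0.653  0.0164]
tip [0.6911 0.0154] along 38.006832533015 39.796758316230004 lat 2.9570174144010215 3.8512025017112848
head [0.5828 0.0317] along -71.37228006991421 -69.58235428669921 lat 8.114388844481558 9.008573931791819
scene18 [0.0031 0.1712] 363
[[0.5839, 0.0259, 0.1722], [0.5879, 0.024, 0.1771], [0.5885, 0.0306, 0.1749], [0.5902, 0.0361, 0.171], [0.5925, 0.0254, 0.1759], [0.5956, 0.0326, 0.1715], [0.597, 0.0231, 0.1747], [0.6004, 0.0183, 0.1786], [0.6009, 0.0329, 0.1719], [0.6044, 0.0202, 0.18], [0.6064, 0.0328, 0.1729], [0.609, 0.0369, 0.171], [0.6114, 0.018, 0.1807], [0.6136, 0.0341, 0.1738], [0.6149, 0.0329, 0.169], [0.6175, 0.0323, 0.1752], [0.6187, 0.023, 0.1783], [0.6213, 0.0313, 0.1721], [0.6239, 0.0317, 0.1704], [0.6255, 0.0175, 0.1786], [0.6271, 0.0226, 0.1784], [0.6292, 0.0196, 0.1796], [0.6317, 0.0197, 0.1815], [0.6325, 0.0267, 0.1752], [0.6328, 0.0194, 0.1721], [0.634, 0.0068, 0.1716], [0.6345, 0.0356, 0.1716]]
top18 [0.0022 0.1728] 335
[[0.5854, 0.027, 0.175], [0.5874, 0.0242, 0.1779], [0.5893, 0.0326, 0.1696], [0.5917, 0.0377, 0.1718], [0.5941, 0.0376, 0.1728], [0.5977, 0.0352, 0.1685], [0.5997, 0.035, 0.1715], [0.6021, 0.0374, 0.1732], [0.6054, 0.0376, 0.1704], [0.6085, 0.0212, 0.1789], [0.6105, 0.021, 0.1819], [0.6141, 0.0212, 0.178], [0.6162, 0.0184, 0.1799], [0.6199, 0.0212, 0.1761], [0.6212, 0.032, 0.1716], [0.624, 0.0183, 0.1811], [0.6274, 0.0184, 0.1783], [0.6294, 0.0208, 0.1813], [0.6322, 0.003, 0.1677], [0.6332, 0.0288, 0.1778], [0.6339, 0.0107, 0.1726], [0.6347, 0.0181, 0.1816]]
```

```bash
python3 - <<'E'
from h import *
from scipy.optimize import least_squares
S=pickle.load(open('scene18.pkl','rb'));T=pickle.load(open('top18.pkl','rb'))
def tri(a,b):
    a=np.array([280,165])+(np.array(a)+.5)/8-.5; b=np.array([225,160])+(np.array(b)+.5)/8-.5
    r=least_squares(lambda x:np.r_[proj(S,x)-a,proj(T,x)-b],[.65,.02,.18]); return r.x,r.fun
t,e=tri((446,292),(217,62)); print('tip',t.round(4),e.round(2))
s,e=tri((331,193),(214,165)); print('studtop',s.round(4),e.round(2))
h,e=tri((160,93),(172,380)); print('headend',h.round(4),e.round(2))
# model: clip origin at stud hole c, yaw, pitch, roll -> fit to tip & headend (head end at (-69+?,7))
X=np.array([.9948,-.102,0]);Y=np.array([.102,.9948,0])
c=np.array([.6512,.0157,.181])
for n,q in [('tip',t),('head',h)]: print(n,'in shaker-aligned frame mm',(1000*np.array([(q-c)@X,(q-c)@Y,q[2]-c[2]])).round(1))
E
```

```text
tip [0.69   0.0154 0.1855] [-0.07  0.02 -0.07 -0.06]
studtop [0.6516 0.0159 0.1961] [ 0.12 -0.03  0.11  0.11]
headend [0.5853 0.0315 0.1711] [ 0.4  -0.08  0.35  0.33]
tip in shaker-aligned frame mm [38.6  3.6  4.5]
head in shaker-aligned frame mm [-67.2   8.9  -9.9]
```

```bash
python3 - <<'E'
from h import *
S=pickle.load(open('scene18.pkl','rb'));T=pickle.load(open('top18.pkl','rb'))
from scipy.optimize import least_squares
# points: zoom px -> tip, head end(center wire -66.5? use outer -69), flare end, in both
mod=np.array([[40,0,0],[-69,7,0],[32,18.5,0]])/1000
sp=np.array([(446,292),(158,91),(465,262)]);tp=np.array([(217,62),(172,384),(168,84)])
a=np.array([280,165])+(sp+.5)/8-.5; b=np.array([225,160])+(tp+.5)/8-.5
def pose(v): return Ro.from_euler('ZYX',v[3:]).as_matrix(),v[:3]
# allow per-camera 2D bias, anchored by studtop at known point
st=np.array([.6512,.0157,.192]); bs=np.array([280,165])+(np.array([331,193])+.5)/8-.5-proj(S,st); bt=np.array([225,160])+(np.array([214,165])+.5)/8-.5-proj(T,st)
print('bias',bs,bt)
def r(v):
    M,o=pose(v); X=mod@M.T+o
    return np.r_[(proj(S,X)+bs-a).ravel(),(proj(T,X)+bt-b).ravel()]
s=least_squares(r,[.651,.0157,.181,-.1,.0,-.3])
print(s.x.round(4),s.fun.round(2)); M,o=pose(s.x)
c=np.array([.6512,.0157,.181]); print('hole in clip mm',(1000*M.T@(c-o)).round(1),'angle',np.arccos(M[:,0]@[.9948,-.102,0]))
for p,crop,n in [(S,(280,165,330,215),'fs'),(T,(225,160,275,225),'ft')]: overlay(p,crop,8,n,M,o)
E
```

```text
bias [ 0.25526792 -1.08535587] [-0.26582747 -0.66737463]
[ 0.6505  0.0189  0.1772 -0.0984 -0.1176 -0.4533] [-0.08  0.09  0.19 -0.01 -0.35 -0.   -0.1  -0.39  0.09  0.25 -0.22 -0.09]
hole in clip mm [ 1.4 -4.4  2. ] angle 0.1175015282720211
```

View pics/ft.png

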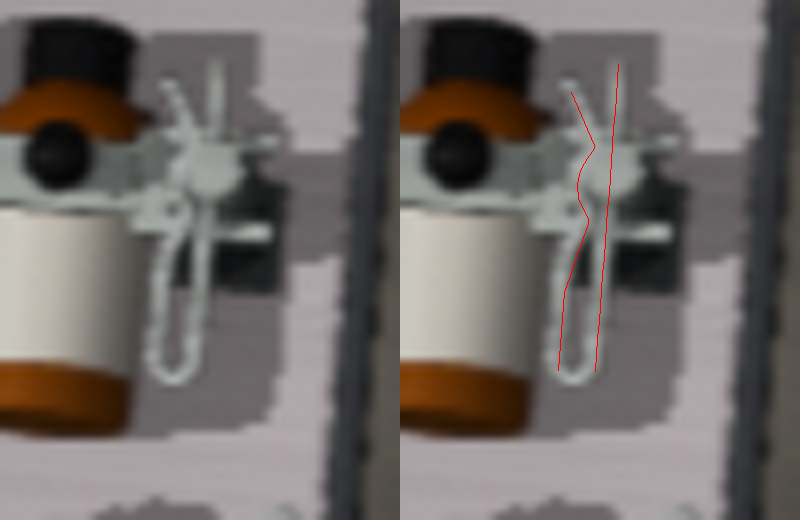

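View pics/fs.png

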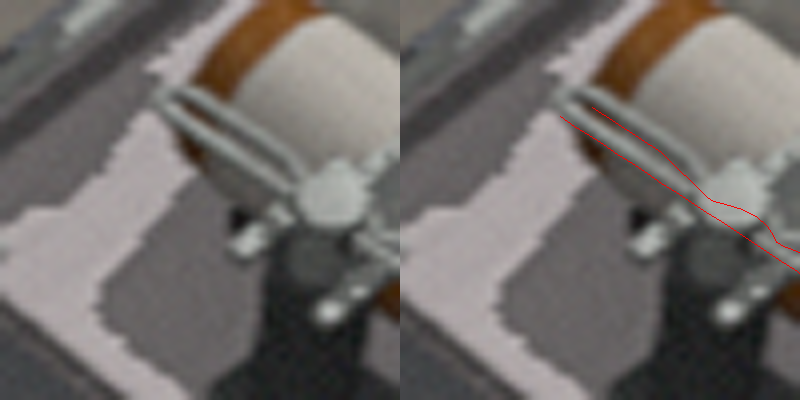

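```bash
python3 - <<'E'
from h import *
S=pickle.load(open('scene18.pkl','rb'));T=pickle.load(open('top18.pkl','rb'))
from scipy.optimize import least_squares
mod=np.array([[40,0,0],[-69,7,0],[32,18.5,0]])/1000
sp=np.array([(446,292),(158,91),(465,262)]);tp=np.array([(217,62),(172,384),(168,84)])
a=np.array([280,165])+(sp+.5)/8-.5; b=np.array([225,160])+(tp+.5)/8-.5
pose=lambda v:(Ro.from_euler('ZYX',v[3:]).as_matrix(),v[:3])
def r(v):
    M,o=pose(v); X=mod@M.T+o
    return np.r_[(proj(S,X)-a).ravel(),(proj(T,X)-b).ravel()]
s=least_squares(r,[.651,.0157,.181,-.1,.0,-.3])
print(s.x.round(4),s.fun.round(2)); M,o=pose(s.x)
c=np.array([.6512,.0157,.181]); print('hole in clip mm',(1000*M.T@(c-o)).round(1),'angle',np.arccos(M[:,0]@[.9948,-.102,0]))
th=np.linspace(0,2*np.pi,30)
out=[]
for p,crop,n in [(S,(280,165,350,215),'fs2'),(T,(225,160,275,225),'ft2')]:
    x,y,u,v=crop;im=np.ascontiguousarray(cv2.resize(p['img'][y:v,x:u,::-1],None,fx=8,fy=8,interpolation=cv2.INTER_CUBIC))
    for C in [q@M.T+o for q in clipmodel()]+[np.c_[c[0]+.01*np.cos(th),c[1]+.01*np.sin(th),0*th+.192]]:
        cv2.polylines(im,[np.round((proj(p,C)-[x,y]+.5)*8-.5).astype(int)],False,(0,0,255),1)
    im=im[:400] if n=='fs2' else im; out.append(cv2.copyMakeBorder(im,0,520-im.shape[0],0,0,0))
cv2.imwrite('pics/f2.png',cv2.resize(np.hstack(out),None,fx=.83,fy=.83))
E
```

```text
[ 0.6509  0.019   0.1814 -0.0999 -0.1192 -0.4534] [ 0.07  0.06  0.26 -0.04 -0.19 -0.01  0.04 -0.32  0.16  0.46 -0.11 -0.02]
hole in clip mm [ 0.5 -2.7 -1.8] angle 0.11906265778686086
```

View pics/f2.png

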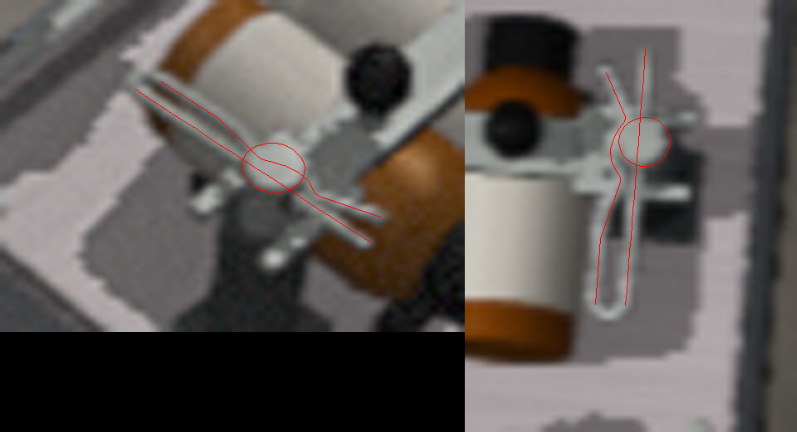

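```bash
python3 - <<'E'
from h import *
S=pickle.load(open('scene18.pkl','rb'));T=pickle.load(open('top18.pkl','rb'))
from scipy.optimize import least_squares
# add: head bow-side start & leg points
sp=np.array([(446,292),(158,91),(465,262)]);tp=np.array([(217,62),(172,384),(168,84)])
a=np.array([280,165])+(sp+.5)/8-.5; b=np.array([225,160])+(tp+.5)/8-.5
def r(v,j=None):
    q=v[6] if j is None else j
    d=np.array([68,4.5]); c,s=np.cos(q),np.sin(q)
    mod=np.array([[40,0,0],[-69,7,0],[-36+c*d[0]-s*d[1],14+s*d[0]+c*d[1],0]])/1000
    X=mod@Ro.from_euler('ZYX',v[3:6]).as_matrix().T+v[:3]
    return np.r_[(proj(S,X)-a).ravel(),(proj(T,X)-b).ravel()]
s=least_squares(r,[.651,.0157,.181,-.1,.0,-.3,0]); print(s.x.round(4),s.cost)
for j in (0,.03,.06,.1): 
    q=least_squares(lambda v:r(v,j),[.651,.0157,.181,-.1,.0,-.3]); print(j,q.x.round(3),q.cost)
# bystanders moved?
for n in ['amber_bottle','white_jar','stopper']:
    pass
A=pickle.load(open('top0.pkl','rb'))['img'].astype(int);B=T['img'].astype(int)
D=abs(A-B).max(2)
for n,(x0,y0,x1,y1) in dict(amber=(305,155,336,188),jar=(378,171,407,203),stop=(402,227,420,246)).items(): print(n,np.median(D[y0:y1,x0:x1]),np.percentile(D[y0:y1,x0:x1],95))
E
```

```text
[ 0.6509  0.019   0.1815 -0.1005 -0.1194 -0.4604  0.0029] 0.2297211739789642
0 [ 0.651  0.019  0.181 -0.1   -0.119 -0.453] 0.23074204122922493
0.03 [ 0.651  0.019  0.182 -0.106 -0.122 -0.521] 0.3133803962955406
0.06 [ 0.651  0.018  0.183 -0.111 -0.124 -0.577] 0.5820239293246582
0.1 [ 0.651  0.018  0.184 -0.116 -0.128 -0.64 ] 1.1868372031997554
amber 8.0 35.89999999999998
jar 12.0 17.0
stop 9.0 43.0
```

```bash
python3 -c "
from h import *
tool(None); print(finish_job())"
```

```text
tcp [0.4647 0.2518 0.2702] jaw yaw -0.1024 tilt [ 1.0e-04 -1.4e-03 -1.0e+00] F [ 0.4  0.1 -0.1] open 0.399 t 20.2
the job is handed in; nothing more can be done
None
```

The bar is folded down round the stud, the R-clip is through the hole with its bow sprung over, and everything is let go. I handed the job in at 20.2 s of the 72 s allowed; it gave no verdict.

**What I did:** I pressed the knob down along its arc with shut fingers until the bar stood firm at about 11 N. Then I took the clip by its head and put the leg through the hole. Pushing on slid the carriage about 15 mm before the bow sprang over, with at most about 8 N of push read at the wrist. I released the clip and backed the arm off to the side.

**Last checks:**
- **Bar:** level in both pictures, with a slope of about 0.003.
- **Clip along the leg:** the fitted origin is about 0.5 mm from home. The leg is about 0.12 rad off the hole's direction (limit 0.2), because the clip droops and rolls until its bow rests on the fork.
- **Bow:** the fit gives about 0.003 rad open. This is only a loose check; an opening of 0.03 rad fitted nearly as well.
- **Bystanders:** the top pictures from before and after show the bottle, jar and stopper in the same places.
- **Robot:** clear of everything, with the wrist force near zero.

**Check that disagreed:** the fit put the leg 2 to 3 mm off the hole's centre sideways and in height. A second fit, tied to my reading of the stud top, put it about 4.4 mm off sideways, over the 4 mm limit. I took both as camera and pixel-picking error, because the pictures showed the leg going into the hole and out the far side, and the hole leaves it only about 1 mm of play.

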